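# Lay a tray with egg bowl, side dish, shaker and chopsticks

## Robot

A 6-joint arm with a two-finger parallel gripper is mounted at the origin on a cart in front of the work surface, level with it; the furniture and walls round the work are solid. World frame = base frame: x ahead of the robot, y to its left, z up, the work surface at z = 0. Lengths are in m, angles in rad, forces in N, time in s.
With the tool pointing down it reaches from about 0.35 to 0.925 m from the base axis. Payload 6.4 kg.
Tool frame: the origin (TCP) lies where the fingers leave the gripper's body, on its centre line; the fingertips stand 73 mm ahead of it and the grasp point (between the pads) lies 54 mm ahead of it; z points along the fingers, y is the line along which they close (so a half turn about z gives the same grasp; the last joint's range is limited). The gripper opens to 85 mm and grips with 20 to 120 N. Pads are 22 mm wide; open, the fingers measure 114 mm over their backs; the gripper's body (76 mm by 85 mm) begins 54 mm behind the grasp point. The pads swing forward as they close: fully open they stand 13 mm farther back than shut.
Start: joints at [1.143, 0.245, 1.558, -0, 1.339, -0.174], TCP at [0.163, 0.629, 0.304] pointing down, gripper open.
Joint ranges: [-3.13, 3.13], [-1.02, 2.26], [0.13, 2.54], [-0.95, 4.09], [0.21, 2.88], [-2.74, 2.74]. Speed limits (rad/s): [2.57, 2.57, 3.14, 3.14, 3.14, 3.14].

## Interface

Orientations are given as a unit quaternion [w, x, y, z].
In Python, from station import telemetry, cams, arm gives the robot as it stands. The module is installed in compiled form; this text tells all that it offers.
- The arm moves only by the tool jog_arm, never from a script. Its argument "commands" is text: rows parted by semicolons, each of 7 numbers parted by spaces: the opening, from 0 (shut) to 1 (fully open), then the shift along the tool's x, y, z in mm, then the turn, a rotation vector about the tool's x, y, z in rad. A call has 1 to 10 rows; each row shifts and turns the commanded pose from where the row before left it, along the tool's axes as they then stand; what a row does not reach is not made up. A row lasts 1/8 s, in which the tool goes at most 62.5 mm and 10.7 degrees, less where a joint would pass 70% of its speed; a pose out of reach is approached as far as the arm can. A call with a gripper value outside its range is refused whole. The fingers move at their own pace and stop on an object; "grip_force" is the grip in N (left out, the last holds). Time passes only in rows, so rows that do not move let the fingers close. It gives the time, the measured TCP pose, the force, the opening and the grip force at its end, in the units of the state.
- telemetry.read_state(): the state, without advancing time (a new reading comes with each control period).
- cams.camera(name): name is "scene" or "top" or "wrist"; returns the picture (400x640x3 uint8, red, green, blue); there is no depth.
- cams.get_calibration(name): a dict with "fx", "fy", "cx", "cy" (pixels), "dist_coeffs" ([k1, k2, p1, p2, k3] as OpenCV has them; the pictures are not rectified), "world_to_cam" (4x4, takes a point from world to camera coordinates). Camera axes: x right, y down, z forward; pixel columns grow to the right and rows downward; lengths in m; the calibration is good to about 2 mm. A picture is of the moment at which its call begins: read the wrist's pose just before it. get_calibration takes no time and is no camera call; for the wrist camera it gives the pose at the moment of the call.
- arm.sign_off(): hands the job in; it is judged then, once.
The state is a dict: "clock": time; "joint_pos": joint angles; "qvel": joint speeds; "effort": joint torques, N m; "eef_pos": TCP position; "ee_rot": TCP orientation; "force": force on the tool from outside, world axes, zero at the start; "moment": the same for the moment, N m; "grip_width": finger opening in m; "grip_force": force on a finger pad.
Only numpy, scipy, OpenCV 4.12 (cv2) and the standard library are available. Lean on these libraries where they do the work, as an engineer would, in place of code of your own. Each camera call takes 0.05 s, during which the arm holds its last target. There are 200 camera calls.

## Task

Lay the guest's tray round the large bowl that already stands on it, seen from your side of the worktop: put the egg, in its shell, into the large bowl; stand the small bowl level with the large one on its right, about two fingers (25 mm) away; stand the shaker on the tray behind the two bowls, midway between them. Put the chopstick rest on the tray in front of the large bowl, clear of it, then lay the chopsticks in its saddle with their thin ends, parallel to the tray's front edge, so that they run from the rest to the right, in front of both bowls. The large bowl stays where it stands, the tumbler is left alone, and at the end everything stands released and still.

Things in the scene. Friction and masses are not known exactly. Their poses are not given: they have to be found in the camera images.
- tray: Rectangular wooden serving tray, fixed, 310 mm deep (x) by 326 mm wide (y). Origin under its centre, on the worktop. Its x axis points away from the robot (back of the tray), y to the left, z up; it is turned by up to 10 degrees. Flat floor 12 mm above the worktop, 294 x 310 mm, within an 8 mm thick rim 25 mm high; a small carrying lip stands out at the middle of the left and right rim.
- large_bowl: Large white stoneware bowl, 120 mm across the rim, 57 mm high, 330 g, loose, standing on the tray floor left of its middle. Origin: centre of its underside. Its x, y and z axes start parallel to the tray's. Hollow: inner floor 8 mm above its underside, about 55 mm across, the inside widening to about 110 mm at the rim.
- small_bowl: Small white bowl, 85 mm across the rim, 40 mm high, 90 g, hollow, loose on the worktop. Origin: centre of its underside, z up. Thin wall that slopes inwards below the rim (the foot is 57 mm across): to be held by pinching the wall from above at one side, one finger inside; 25 to 30 mm up, the middle of the wall is about 36 mm from the bowl's axis.
- egg: Brown egg in its shell, 54 mm long (its x axis) and 42 mm thick, 58 g, rigid, lying on the worktop. Origin: middle of its underside as it lies, so its middle is 21 mm above. Lightly held it can be set down in the large bowl from above, fingers across the 42 mm.
- shaker: Small pepper shaker, 44 mm diameter, 90 mm high, with a narrower domed grey top (34 mm wide above 74 mm), upright on the worktop, 100 g. Origin: centre of its underside, z up.
- rest: Blue ceramic chopstick rest, a small bar 58 mm long (its x axis), 22 mm wide (y), 15 mm high, 45 g. A rounded horn across each end; between the horns a saddle 32 mm long whose floor is 8 mm above the underside. Chopsticks lie over it along its y axis. Origin: centre of its underside, z up; turned half round it is the same.
- chopsticks: Pair of dark brown chopsticks lying side by side as one rigid piece, 239 mm long (its x axis), 20 mm wide over both at most, 7 mm thick, 15 g. Origin: middle of the underside. The thin ends are at +x; at the start they lie on the worktop right of the tray with the thin ends pointing left, give or take 20 degrees.
- tumbler: Blue tumbler, 81 mm wide, 114 mm high, standing empty behind the tray. Not part of the job. Origin: centre of its underside.
Not all that is in view belongs to the job. Leave any turquoise look-alike of the egg alone.

How it is judged:
At the end, for the whole second after the job is handed in: Egg in large bowl (moved <20 mm). From its centre: small bowl 110-147 mm right, level within 18; shaker 43-85 right, over 50 behind; rest 75-136 in front, 55 left to 35 right. Chopsticks: thin half in saddle, parallel to tray front within 0.2 rad, middle 15-110 right. All upright, at rest (distance of large_bowl from where it was at the start of the episode below 0.02 m and angle between each of large_bowl, small_bowl, shaker, rest's own z axis and vertical below 0.1 rad and horizontal distance between egg and large_bowl below 0.045 m and z of egg in the frame of large_bowl between -0.005 and 0.05 m and contact force between egg and large_bowl above 0.1 N and y of small_bowl in the frame of large_bowl between -0.147 and -0.11 m and x of small_bowl in the frame of large_bowl between -0.018 and 0.018 m and z of small_bowl in the frame of tray between 0.008 and 0.017 m and y of shaker in the frame of large_bowl between -0.085 and -0.043 m and x of shaker in the frame of large_bowl above 0.05 m and x of shaker in the frame of tray below 0.125 m and z of shaker in the frame of tray between 0.008 and 0.017 m and y of rest in the frame of large_bowl between -0.035 and 0.055 m and x of rest in the frame of large_bowl between -0.136 and -0.075 m and z of rest in the frame of tray between 0.008 and 0.017 m and x of rest in the frame of chopsticks between 0.03 and 0.115 m and y of rest in the frame of chopsticks between -0.013 and 0.013 m and z of rest in the frame of chopsticks above -0.0125 m and contact force between chopsticks and rest above 0.01 N and angle between the x axis of chopsticks and the y axis of tray, either way round below 0.2 rad and y of chopsticks in the frame of large_bowl between -0.11 and -0.015 m and z of chopsticks in the frame of tray between 0.01 and 0.026 m and linear speed of each of large_bowl, small_bowl, egg, shaker, chopsticks, rest below 0.02 m/s); the robot touches nothing.
It fails at once if the tumbler is pushed more than 30 mm (distance of tumbler from where it was at the start of the episode above 0.03 m).
It fails at once if the large bowl is pushed or carried more than 40 mm (distance of large_bowl from where it was at the start of the episode above 0.04 m).
It also fails if it takes over 128 s, if anything falls off the work surface, if the arm or the gripper's body presses on something with over 40 N, if the wrist force passes 120 N, or if a joint passes its speed limit or range.

## Working session

There is one attempt and no reset: what is moved stays moved. The work goes in short steps, Python scripts to look and compute and a tool call to move; the robot and the scene stay as the last step left them, time stands still between calls to the robot, and variables do not carry over. Pictures are saved under pics/ and viewed, at most 14 in all, crops included, and the job is handed in when it is done.

Besides the shell and the picture viewer there is one more tool, called after ">>>" by a JSON object that holds its "op" and its "data", one argument or row to a line. jog_arm: Moves the arm, as the interface text tells. Its arguments: {"type":"object","properties":{"commands":{"type":"string"},"grip_force":{"type":"number"}},"required":["commands"]}

```bash
mkdir -p pics
cat > h.py <<'E'
import numpy as np, cv2
from station import telemetry, cams, arm
def shot(n,f=None):
    c=cams.get_calibration(n); im=cams.camera(n)
    if f: cv2.imwrite('pics/'+f+'.png',im[:,:,::-1])
    return im,c
def ray(c,uv):
    K=np.array([[c['fx'],0,c['cx']],[0,c['fy'],c['cy']],[0,0,1.]])
    p=cv2.undistortPoints(np.array(uv,float).reshape(-1,1,2),K,np.array(c['dist_coeffs'],float)).reshape(-1,2)
    T=np.array(c['world_to_cam']); R,t=T[:3,:3],T[:3,3]
    d=np.c_[p,np.ones(len(p))]@R
    return -R.T@t,d
def onplane(c,uv,z):
    o,d=ray(c,uv); return o+d*((z-o[2])/d[:,2])[:,None]
def proj(c,P):
    K=np.array([[c['fx'],0,c['cx']],[0,c['fy'],c['cy']],[0,0,1.]])
    T=np.array(c['world_to_cam'])
    return cv2.projectPoints(np.array(P,float).reshape(-1,1,3),cv2.Rodrigues(T[:3,:3])[0],T[:3,3],K,np.array(c['dist_coeffs'],float))[0].reshape(-1,2)
def tri(c1,u1,c2,u2):
    o1,d1=ray(c1,[u1]);o2,d2=ray(c2,[u2]);d1=d1[0];d2=d2[0]
    s=np.linalg.lstsq(np.c_[d1,-d2],o2-o1,rcond=None)[0]
    a=o1+s[0]*d1;b=o2+s[1]*d2
    return (a+b)/2,np.linalg.norm(a-b)
E
python3 - <<'E'
from h import *
np.set_printoptions(precision=4,suppress=True)
print(telemetry.read_state())
for n in ['scene','top','wrist']:
    im,c=shot(n,n+'0'); print(n,c['fx'],c['dist_coeffs'],np.array(c['world_to_cam']))
E
```

```text
{'clock': 0.0, 'joint_pos': array([ 1.1429,  0.2458,  1.559 , -0.    ,  1.3387, -0.1741]), 'qvel': array([-0.0009, -0.0007, -0.0002,  0.0011, -0.002 ,  0.0006]), 'effort': array([ -0.0016, -42.9524, -32.6118,  -0.0002,   0.0055,  -0.    ]), 'eef_pos': array([0.163 , 0.6288, 0.3028]), 'ee_rot': array([-0.0003,  0.1266,  0.992 , -0.0009]), 'force': array([-0.2129,  0.4863,  0.3372]), 'moment': array([ 0.036 ,  0.0039, -0.0029]), 'grip_force': 0.0, 'grip_width': 0.08560833390872645}
scene 446.5833448538344 [-0.0193  0.      0.      0.      0.    ] [[ 0.8439 -0.5364 -0.0096 -0.51  ]
 [-0.2732 -0.4142 -0.8682  0.1503]
 [ 0.4618  0.7353 -0.4961  0.9434]
 [ 0.      0.      0.      1.    ]]
top 478.73893597942464 [-0.0194  0.      0.      0.      0.    ] [[ 0.0072 -1.     -0.0063 -0.0403]
 [-0.986  -0.006  -0.1668  0.5578]
 [ 0.1668  0.0074 -0.986   1.1453]
 [ 0.      0.      0.      1.    ]]
wrist 353.5571762245652 [0.0038 0.     0.     0.     0.    ] [[ 0.2514  0.9679 -0.0024 -0.6498]
 [ 0.9246 -0.2394  0.2964 -0.0387]
 [ 0.2863 -0.0767 -0.9551  0.3803]
 [ 0.      0.      0.      1.    ]]
```

View pics/top0.png

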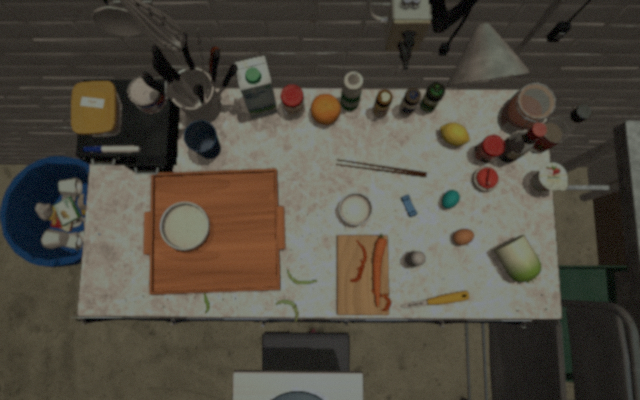

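View pics/scene0.png

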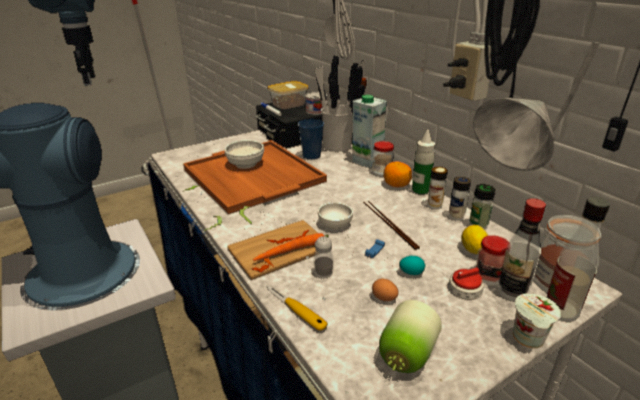

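Top view: tray (150–278, 171–292), large bowl (186,227), small bowl (354,210), rest (409,206), brown egg (463,237), shaker (415,258), chopsticks (337,162)→(426,175), thin ends left. The scene view shows the same things: shaker (323,256), egg (385,290), rest (375,249), small bowl (336,217).

```bash
cat > seg.py <<'E'
from h import *
np.set_printoptions(precision=4,suppress=True)
def blob(im,f,box):
    x0,y0,x1,y1=box; h=cv2.cvtColor(im[y0:y1,x0:x1],cv2.COLOR_RGB2HSV).astype(int)
    m=f(h[...,0],h[...,1],h[...,2]).astype(np.uint8)
    n,l,s,ce=cv2.connectedComponentsWithStats(m)
    if n<2: return None
    i=1+np.argmax(s[1:,4]); ys,xs=np.nonzero(l==i)
    return np.c_[xs+x0,ys+y0].astype(float)
E
python3 - <<'E'
from seg import *
t,s=cv2.imread('pics/top0.png')[:,:,::-1],cv2.imread('pics/scene0.png')[:,:,::-1]
ct,cs=cams.get_calibration('top'),cams.get_calibration('scene')
F={'egg':(lambda h,S,v:(h<15)&(S>90)&(v>50),(448,222,478,250),(365,272,405,305),.021),
'rest':(lambda h,S,v:(h>95)&(h<125)&(S>80),(395,190,420,220),(360,235,390,262),.008),
'chop':(lambda h,S,v:(v<75),(330,152,432,182),(355,195,425,252),.0035),
'lemon':(lambda h,S,v:(S<0),(0,0,9,9),(0,0,9,9),0)}
for k,(f,bt,bs,z) in F.items():
    a,b=blob(t,f,bt),blob(s,f,bs)
    if a is None: continue
    ma,mb=a.mean(0),b.mean(0)
    P=onplane(ct,a,z); e,V=np.linalg.eigh(np.cov(P[:,:2].T)); d=V[:,1]; pr=(P[:,:2]-P[:,:2].mean(0))@d
    print(k,len(a),len(b),ma,mb,'tri',*tri(ct,ma,cs,mb),'plane',onplane(ct,[ma],z),onplane(cs,[mb],z),'dir',d,np.ptp(pr),'c',P[:,:2].mean(0)+d*(pr.max()+pr.min())/2)
    if k=='chop':print(P[np.argmin(pr)],P[np.argmax(pr)])
for n,im,b in [('t',t,(80,80,560,320)),('s',s,(140,120,460,340))]:
    x0,y0,x1,y1=b
    if n=='t':
        o=np.vstack([np.hstack([cv2.resize(im[q[1]:q[3],q[0]:q[2]],(390,290),interpolation=cv2.INTER_CUBIC) for q in r]) for r in [((140,160,290,272),(140,195,290,307)),((325,180,435,262),(390,225,482,293))]])
    else:
        o=np.vstack([np.hstack([cv2.resize(im[q[1]:q[3],q[0]:q[2]],(390,290),interpolation=cv2.INTER_CUBIC) for q in r]) for r in [((175,130,335,250),(300,195,380,255)),((290,230,370,290),(350,190,430,250))]])
    cv2.imwrite(f'pics/c{n}.png',o[:,:,::-1])
E
```

```text
egg 238 477 [462.5294 236.4916] [384.5807 289.7002] tri [ 0.4856 -0.412   0.0195] 0.003554697702449071 plane [[ 0.487  -0.4125  0.021 ]] [[ 0.4826 -0.4127  0.021 ]] dir [-0.3127  0.9499] 0.05189140626063539 c [ 0.4873 -0.4133]
rest 116 152 [408.5603 205.6897] [374.8289 248.4539] tri [ 0.566  -0.2808  0.0052] 0.003386111348523129 plane [[ 0.567  -0.2811  0.008 ]] [[ 0.5617 -0.2833  0.008 ]] dir [-0.9179 -0.3969] 0.05067567923924687 c [ 0.5673 -0.281 ]
chop 136 131 [409.5221 172.2721] [403.6489 236.3359] tri [ 0.6514 -0.2834  0.0082] 0.008667724226313098 plane [[ 0.6564 -0.2868  0.0035]] [[ 0.6515 -0.2776  0.0035]] dir [0.1399 0.9902] 0.08648550240691834 c [ 0.6567 -0.2844]
[ 0.6493 -0.327   0.0035] [ 0.6595 -0.2411  0.0035]
```

View pics/ct.png

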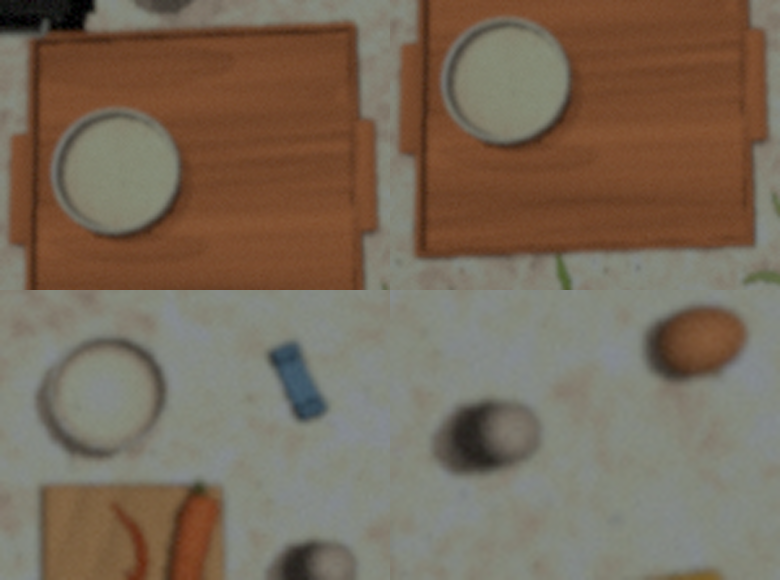

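View pics/cs.png

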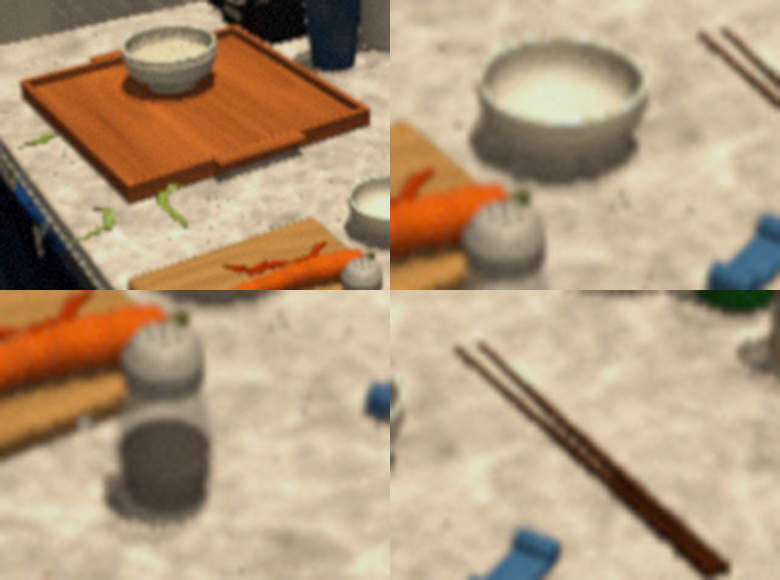

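Crops: tray rim corners in the top view are BL (152.3,174.7), BR (276.5,169.7), FL (150.4,294.2) and FR (280.4,289.2). Large bowl rim centre is (185,226.7), small bowl (354.1,210.2) and shaker dome (419,257.8). In the scene view the small bowl rim centre is about (335.6,212), the shaker top (323.4,236) and the shaker foot (323.8,277).

Run:
```python
from seg import *
ct,cs=cams.get_calibration('top'),cams.get_calibration('scene')
C=onplane(ct,[(152.3,174.7),(276.5,169.7),(280.4,289.2),(150.4,294.2)],.025)
print('tray',C,C.mean(0))
B,R,F,L=C[0],C[1],C[2],C[3]
print('yaw',[np.arctan2(v[1],v[0]) for v in (B-L,R-F)],[np.arctan2(-v[0],v[1]) for v in (B-R,L-F)],np.linalg.norm(B-L),np.linalg.norm(B-R))
# scene corners: front-left, front-right(near), right-back
S=[(175+22*.4103,130+83*.4138),(175+130*.4103,130+190*.4138),(175+369*.4103,130+112*.4138),(175+235*.4103,130+28*.4138)]
print('scene tray',onplane(cs,S,.025), [tri(ct,a,cs,b) for a,b in zip([(150.4,294.2),(280.4,289.2),(276.5,169.7)],S)])
print('large',onplane(ct,[(185,226.7)],.069),tri(ct,(185,226.7),cs,(175+170*.4103,130+48*.4138)))
print('small',onplane(ct,[(354.1,210.2)],.04),tri(ct,(354.1,210.2),cs,(335.6,211.5)))
print('shaker',onplane(ct,[(419,257.8)],.085),tri(ct,(419,257.8),cs,(323.4,237)), onplane(cs,[(323.8,277)],0))
# chopsticks ends top (337,162)?; scene ends
o=lambda x,y:(350+x*.2051,190+(y-290)*.2069)
print('chop ends scene',onplane(cs,[o(470,347),o(710,565)],.0035),'top',onplane(ct,[(337,163),(426,175)],.0035))
print('tumbler',onplane(ct,[(203,140)],.114))
```

```text
tray [[0.6411 0.379  0.025 ]
 [0.6559 0.059  0.025 ]
 [0.3533 0.0433 0.025 ]
 [0.3383 0.3647 0.025 ]] [0.4972 0.2115 0.025 ]
yaw [np.float64(0.04710839655400612), np.float64(0.051610104254136174)] [np.float64(0.04628444128115313), np.float64(0.04644708296946738)] 0.30313007107328915 0.3203786758814326
scene tray [[0.333  0.3509 0.025 ]
 [0.3457 0.0312 0.025 ]
 [0.6468 0.0462 0.025 ]
 [0.6338 0.3647 0.025 ]] [(array([0.3376, 0.3675, 0.0173]), np.float64(0.0012315563637584675)), (array([0.3518, 0.0445, 0.0166]), np.float64(0.003080644697371457)), (array([0.657 , 0.0602, 0.0166]), np.float64(0.0021580519820690223))]
large [[0.5014 0.2751 0.069 ]] (array([0.5027, 0.2784, 0.0575]), np.float64(0.00029489404493670824))
small [[ 0.5493 -0.1385  0.04  ]] (array([ 0.5515, -0.1396,  0.0342]), np.float64(0.0029102654395442044))
shaker [[ 0.429  -0.2877  0.085 ]] (array([ 0.4273, -0.2857,  0.091 ]), np.float64(0.0028272758994559444)) [[ 0.4192 -0.296   0.    ]]
chop ends scene [[ 0.8528 -0.2176  0.0035]
 [ 0.7957 -0.4225  0.0035]] top [[ 0.6802 -0.0975  0.0035]
 [ 0.6493 -0.3296  0.0035]]
tumbler [[0.7065 0.2301 0.114 ]]
```

```bash
cat > mv.py <<'E'
from h import *
from scipy.spatial.transform import Rotation as Ro
np.set_printoptions(precision=4,suppress=True)
def plan(xyz,yang=None):
    "tool pointing down at TCP xyz, tool y along world angle yang (mod pi): total turn (tool axes), then total shift in tool axes after turning (mm)"
    s=telemetry.read_state(); q=s['ee_rot']; R=Ro.from_quat([q[1],q[2],q[3],q[0]]); M=R.as_matrix()
    a=np.arctan2(M[1,1],M[0,1]); 
    if yang is None: yang=a
    d=(yang-a+np.pi/2)%np.pi-np.pi/2; a2=a+d
    T=np.array([[-np.sin(-a2+np.pi)*-1*-1,np.cos(a2),0],[0,np.sin(a2),0],[0,0,-1.]])
    y=np.array([np.cos(a2),np.sin(a2),0]); z=np.array([0,0,-1.]); x=np.cross(y,z); T=np.c_[x,y,z]
    r=(R.inv()*Ro.from_matrix(T)).as_rotvec(); v=T.T@(np.array(xyz)-s['eef_pos'])*1000
    print('t',s['clock'],'pos',s['eef_pos'],'q6',s['joint_pos'][5],'turn',r,'shift',v,'rows>=',np.abs(np.linalg.norm(v))/60)
E
python3 -c "
from mv import *
plan((.45,.25,.40))"
```

```text
t 0.15 pos [0.163  0.6289 0.303 ] q6 -0.17411496881580515 turn [-0.0014 -0.0002 -0.    ] shift [-372.8764 -294.7297  -96.9502] rows>= 8.08465148052873
```

>>> {"op": "jog_arm", "data": {
  "commands": "0.6 -41 -33 -11 0 0 0;0.6 -41 -33 -11 0 0 0;0.6 -41 -33 -11 0 0 0;0.6 -41 -33 -11 0 0 0;0.6 -41 -33 -11 0 0 0;0.6 -41 -33 -11 0 0 0;0.6 -41 -33 -11 0 0 0;0.6 -41 -33 -11 0 0 0;0.6 -41 -33 -11 0 0 0;0.6 0 0 0 0 0 0"
}}

```text
clock: 1.4
eef_pos: [0.4476, 0.2467, 0.4036]
ee_rot: [0.001, 0.129, 0.992, 0.0]
force: [-0.0, 0.7, -0.9]
grip_width: 0.051
grip_force: 0.0
```

```bash
python3 -c "
from mv import *
im,c=shot('wrist','w1')
T=np.linalg.inv(np.array(c['world_to_cam']));print(T[:3,3])
print(proj(c,[[.5014,.2751,.069],[.5014,.2751,.012]]))
plan((.48,-.412,.40),.318)"
```

```text
[0.3747 0.267  0.4737]
[[352.8663 197.0021]
 [349.0117 184.9457]]
t 1.45 pos [0.4465 0.248  0.4029] q6 -1.0294441765823021 turn [ 0.0002 -0.0003  0.996 ] shift [-637.3559 -174.5293    2.9443] rows>= 11.013775179179252
```

View pics/w1.png

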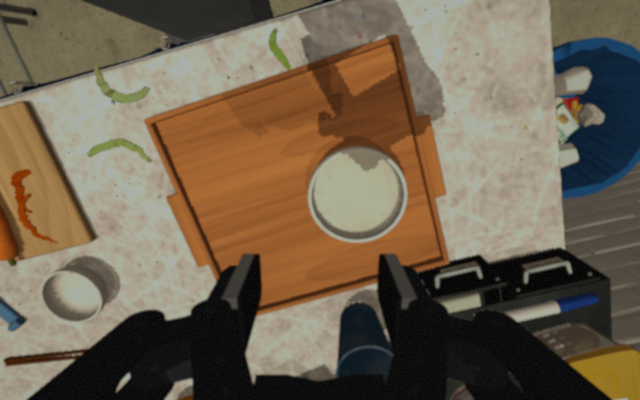

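Wrist view: large bowl rim centre about (357.5,194.5); tray corners FL (398,37), FR (148,121), BL (446,263); the tumbler is out of the way behind.

Run:
```python
from seg import *
from scipy.spatial.transform import Rotation as Ro
ct=cams.get_calibration('top');c=cams.get_calibration('wrist')
print('large',onplane(c,[(357.5,194.5)],.069),tri(ct,(185,226.7),c,(357.5,194.5)))
W=[(398,37),(148,121),(446,263)]
print(onplane(c,W,.025)); print([tri(ct,a,c,b) for a,b in zip([(150.4,294.2),(280.4,289.2),(152.3,174.7)],W)])
```

```text
large [[0.4979 0.2826 0.069 ]] (array([0.5054, 0.2831, 0.0423]), np.float64(0.0016607794153697924))
[[0.3382 0.3718 0.025 ]
 [0.3531 0.0543 0.025 ]
 [0.6404 0.3818 0.025 ]]
[(array([ 0.336 ,  0.3819, -0.0224]), np.float64(0.003503659465822612)), (array([0.3527, 0.0448, 0.0052]), np.float64(0.0009461460481387863)), (array([0.6426, 0.3819, 0.0203]), np.float64(0.0023440779935136598))]
```

>>> {"op": "jog_arm", "data": {
  "commands": "0.6 0 0 0 0 0 0.166;0.6 0 0 0 0 0 0.166;0.6 0 0 0 0 0 0.166;0.6 0 0 0 0 0 0.166;0.6 0 0 0 0 0 0.166;0.6 0 0 0 0 0 0.166;0.6 -53 -15 0 0 0 0;0.6 -53 -15 0 0 0 0;0.6 -53 -15 0 0 0 0;0.6 -53 -15 0 0 0 0"
}}

```text
clock: 2.7
eef_pos: [0.4551, 0.0287, 0.4023]
ee_rot: [-0.0, 0.584, 0.812, 0.0]
force: [0.6, 0.2, 0.6]
grip_width: 0.0512
grip_force: 0.0
```

>>> {"op": "jog_arm", "data": {
  "commands": "0.6 -53 -15 0 0 0 0;0.6 -53 -15 0 0 0 0;0.6 -53 -15 10 0 0 0;0.6 -53 -15 15 0 0 0;0.6 -53 -15 25 0 0 0;0.6 -53 -15 30 0 0 0;0.6 -53 -15 30 0 0 0;0.6 0 0 0 0 0 0;0.6 0 0 0 0 0 0"
}}

```text
clock: 3.82
eef_pos: [0.4737, -0.3545, 0.2929]
ee_rot: [-0.0, 0.584, 0.811, 0.0]
force: [0.4, -0.5, 0.8]
grip_width: 0.0514
grip_force: 0.0
```

Run:
```python
from mv import *
im,c=shot('wrist','w2')
print(proj(c,[[.486,-.412,.021]]))
plan((.486,-.412,.085))
```

```text
[[312.1084 228.122 ]]
t 3.875 pos [ 0.4739 -0.3544  0.2938] q6 -1.1567314719012645 turn [ 0.0007  0.0006 -0.    ] shift [-58.4512  -6.8444 208.8328] rows>= 3.6161107229271727
```

View pics/w2.png

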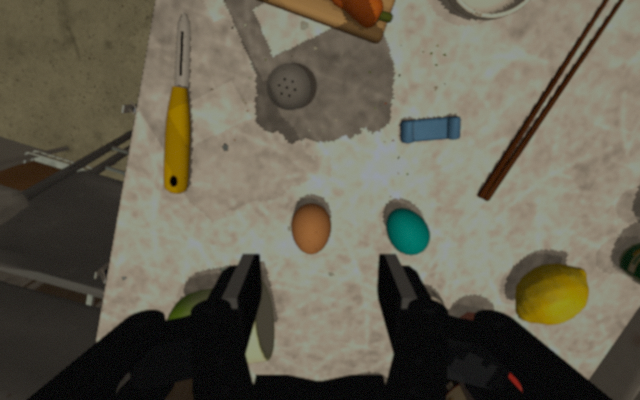

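The wrist view agrees: egg at (311,229), predicted (312,228), long axis across the fingers' line. It also shows the rest (431,129), shaker dome (292,85) and chopsticks' thick end (488,195).

>>> {"op": "jog_arm", "data": {
  "commands": "0.75 -29 -3.5 40 0 0 0;0.75 -29.5 -3.5 40 0 0 0;0.75 0 0 50 0 0 0;0.75 0 0 44 0 0 0;0.75 0 0 25 0 0 0;0.75 0 0 15 0 0 0;0.75 0 0 0 0 0 0;0.3 0 0 0 0 0 0;0.3 0 0 0 0 0 0;0.3 0 0 0 0 0 0",
  "grip_force": 20
}}

```text
clock: 5.12
eef_pos: [0.4859, -0.4143, 0.0813]
ee_rot: [0.001, 0.585, 0.811, -0.0]
force: [-0.2, 2.2, 6.9]
grip_width: 0.04
grip_force: 20.0
```

Run:
```python
from seg import *
from mv import *
s=telemetry.read_state();print(s['eef_pos'],s['grip_width'],s['grip_force'],s['force'])
# wrist w2 calibration unknown now; skip
plan((.486,-.412,.25))
```

```text
[ 0.4859 -0.4143  0.0813] 0.039971478817672615 20.006532724946737 [-0.1933  2.1565  6.9017]
t 5.125 pos [ 0.4859 -0.4143  0.0813] q6 -1.2046522285718069 turn [ 0.0014  0.0025 -0.    ] shift [   2.1405    0.8242 -168.6803] rows>= 2.8115982017337786
```

>>> {"op": "jog_arm", "data": {
  "commands": "0.3 0 0 0 0 0 0;0.3 0 0 -15 0 0 0;0.3 0 0 -40 0 0 0;0.3 0 0 -50 0 0 0;0.3 0 0 -55 0 0 0;0.3 0 0 0 0 0 0"
}}

```text
clock: 5.88
eef_pos: [0.4868, -0.4158, 0.2467]
ee_rot: [0.006, 0.585, 0.811, -0.002]
force: [-0.4, -0.6, -0.2]
grip_width: 0.0397
grip_force: 20.4
```

Run:
```python
from mv import *
im,c=shot('wrist')
cv2.imwrite('pics/w3.png',cv2.resize(im[150:400,170:470],(480,400))[:,:,::-1])
s=telemetry.read_state();print(s['grip_width'],s['grip_force'],s['force'])
plan((.499,.279,.2458))
plan((.499,.279,.2458),.05)
```

```text
0.03966455831187201 20.445883667562157 [-0.041   0.1492 -1.8372]
t 5.925 pos [ 0.4857 -0.4145  0.243 ] q6 -1.204633821727183 turn [ 0.0023  0.0062 -0.    ] shift [653.9459 231.3739  -2.832 ] rows>= 11.561275222724834
t 5.925 pos [ 0.4857 -0.4145  0.243 ] q6 -1.204633821727183 turn [0.0031 0.0058 0.2709] shift [692.0147  47.9042  -2.832 ] rows>= 11.561275222724838
```

View pics/w3.png

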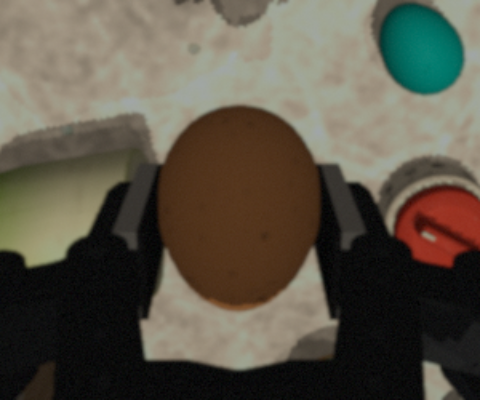

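The egg is held between the pads. Carrying it to above the large bowl.

>>> {"op": "jog_arm", "data": {
  "commands": "0.3 30 10 0 0 0 0;0.3 54 19 0 0 0 0;0.3 55 19.5 0 0 0 0;0.3 55 19.5 0 0 0 0;0.3 55 19.5 0 0 0 0;0.3 55 19.5 0 0 0 0;0.3 55 19.5 0 0 0 0;0.3 55 19.5 0 0 0 0;0.3 55 19.5 0 0 0 0;0.3 55 19.5 0 0 0 0"
}}

```text
clock: 7.18
eef_pos: [0.494, 0.1438, 0.2377]
ee_rot: [-0.001, 0.585, 0.811, -0.001]
force: [1.0, -0.1, -0.5]
grip_width: 0.0399
grip_force: 20.4
```

>>> {"op": "jog_arm", "data": {
  "commands": "0.3 55 19.5 0 0 0 0;0.3 40 14 0 0 0 0;0.3 20 7 0 0 0 0;0.3 15 5 0 0 0 0;0.3 0 0 0 0 0 0;0.3 0 0 0 0 0 0"
}}

```text
clock: 7.92
eef_pos: [0.4975, 0.2788, 0.2389]
ee_rot: [-0.0, 0.585, 0.811, -0.0]
force: [0.5, 0.5, 0.0]
grip_width: 0.0399
grip_force: 20.4
```

Run:
```python
from mv import *
im,c=shot('wrist','w4'); print(repr(np.array(c['world_to_cam'])))
print(proj(c,[(.4997,.279,.069)]))
plan((.4997,.279,.107))
```

```text
array([[ 0.9494,  0.3141, -0.0006, -0.5604],
       [ 0.3001, -0.9064,  0.2974,  0.0844],
       [ 0.0929, -0.2826, -0.9547,  0.3504],
       [ 0.    ,  0.    ,  0.    ,  1.    ]])
[[321.2898 204.5952]]
t 7.975 pos [0.4976 0.2787 0.239 ] q6 -0.0075000581320763 turn [-0.0003  0.0002  0.    ] shift [ -0.4243   2.1206 132.0351] rows>= 2.200880790564118
```

View pics/w4.png

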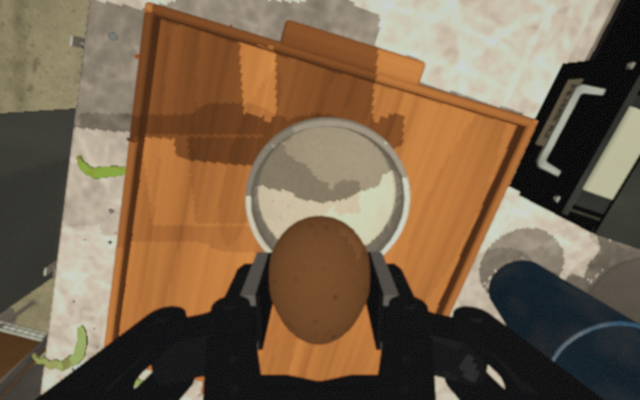

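Wrist view: the egg is held above the bowl; the rim spans columns 246–409 and its top is at row 117. I'll fit this accurately.

```bash
cat >> seg.py <<'E'
def fitcircle(c,uv,z,r=None):
    from scipy.optimize import least_squares
    P=onplane(c,uv,z)[:,:2]; m=P.mean(0)
    g=lambda p:np.hypot(*(P-p[:2]).T)-(r or p[2])
    s=least_squares(g,[*m,r or .05],loss='soft_l1',f_scale=.001); return s.x,np.abs(g(s.x)).mean()
def hull(im,f,box):
    p=blob(im,f,box); return cv2.convexHull(p.astype(np.int32)).reshape(-1,2).astype(float)
E
python3 - <<'E'
from seg import *
im=cv2.imread('pics/w4.png')[:,:,::-1]; c=cams.get_calibration('wrist')
t=cv2.imread('pics/top0.png')[:,:,::-1]; ct=cams.get_calibration('top')
f=lambda h,S,v:(S<80)&(v>60)
h=hull(im,f,(200,95,460,260)); h=h[(h[:,1]<235)]
print(len(h),h.min(0),h.max(0))
for r in (None,.06): print(fitcircle(c,h,.065,r))
h=hull(t,f,(155,195,225,262)); print(h.min(0),h.max(0))
for r in (None,.06): print(fitcircle(ct,h,.065,r))
h=hull(t,lambda h,S,v:(v>0)&(S<60)&(v>125),(325,185,385,235)); print(h.min(0),h.max(0),fitcircle(ct,h,.037))
print('tray',onplane(c,[(150,5),(535,121)],.025))
E
```

```text
40 [245. 118.] [409. 225.]
(array([0.5035, 0.2811, 0.0593]), np.float64(0.00023163977451909346))
(array([0.5037, 0.2804, 0.06  ]), np.float64(0.00037789529119957503))
[159. 202.] [209. 250.]
(array([0.5051, 0.2791, 0.0605]), np.float64(0.0007004944129550254))
(array([0.5052, 0.2792, 0.06  ]), np.float64(0.0007999586510384076))
[325. 185.] [384. 234.] (array([ 0.5553, -0.1404,  0.0952]), np.float64(0.005963496975545715))
tray [[0.3405 0.3696 0.025 ]
 [0.6419 0.3837 0.025 ]]
```

>>> {"op": "jog_arm", "data": {
  "commands": "0.3 -0.5 6.5 20 0 0 0;0.3 0 0 35 0 0 0;0.3 0 0 35 0 0 0;0.3 0 0 22 0 0 0;0.3 0 0 14 0 0 0;0.3 0 0 6 0 0 0;0.3 0 0 0 0 0 0"
}}

```text
clock: 8.85
eef_pos: [0.504, 0.2812, 0.1075]
ee_rot: [0.0, 0.585, 0.811, 0.0]
force: [0.6, -0.1, -1.4]
grip_width: 0.0399
grip_force: 20.4
```

>>> {"op": "jog_arm", "data": {
  "commands": "0.52 0 0 0 0 0 0;0.58 0 0 0 0 0 0;0.62 0 0 0 0 0 0;0.62 0 0 -20 0 0 0;0.62 0 0 -50 0 0 0;0.62 0 0 -50 0 0 0;0.62 0 0 -50 0 0 0;0.62 0 0 -40 0 0 0;0.62 0 0 0 0 0 0"
}}

```text
clock: 9.98
eef_pos: [0.5051, 0.2819, 0.3234]
ee_rot: [0.003, 0.585, 0.811, 0.004]
force: [0.6, -0.4, 0.4]
grip_width: 0.0531
grip_force: 0.0
```

Run:
```python
from seg import *
from mv import *
im,c=shot('wrist','w5')
h=blob(im,lambda h,S,v:(h<15)&(S>90)&(v>40),(270,140,380,260)); 
print('egg',h.mean(0),onplane(c,[h.mean(0)],.041))
h=hull(im,lambda h,S,v:(S<80)&(v>60),(200,95,460,270));print(h.min(0),h.max(0),fitcircle(c,h,.065))
cv2.imwrite('pics/w5.png',im[80:400,150:500,::-1])
plan((.475,-.1385,.25),.05)
plan((.475,-.1385,.25),.05+np.pi/2)
```

```text
egg [334.9752 234.1593] [[0.5468 0.2221 0.041 ]]
[251. 112.] [376. 235.] (array([0.5036, 0.2803, 0.0598]), np.float64(0.00039335340844111935))
t 10.025 pos [0.5042 0.2816 0.3203] q6 -0.008015175279886277 turn [ 0.0051 -0.0007  0.2711] shift [-418.0748  -50.171    70.2502] rows>= 7.114905333452099
t 10.025 pos [0.5042 0.2816 0.3203] q6 -0.008015175279886277 turn [ 0.0044  0.0034 -1.2997] shift [  50.171  -418.0748   70.2502] rows>= 7.114905333452099
```

View pics/w5.png

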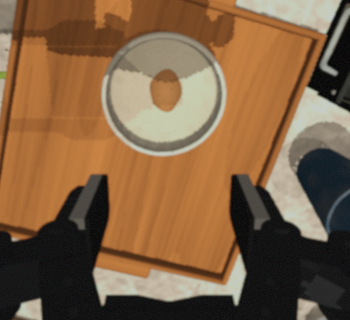

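The egg lies in the large bowl, which has not moved: (0.5036, 0.2803). Next is the small bowl.

>>> {"op": "jog_arm", "data": {
  "commands": "0.62 0 0 0 0 0 -0.185;0.62 0 0 0 0 0 -0.185;0.62 0 0 0 0 0 -0.185;0.62 0 0 0 0 0 -0.185;0.62 0 0 0 0 0 -0.185;0.62 0 0 0 0 0 -0.185;0.62 0 0 0 0 0 -0.19;0.4 7 -58 10 0 0 0;0.4 7 -60 10 0 0 0;0.4 7 -60 10 0 0 0"
}}

```text
clock: 11.28
eef_pos: [0.49, 0.1011, 0.2855]
ee_rot: [-0.001, -0.024, 1.0, -0.0]
force: [1.5, 0.3, 0.3]
grip_width: 0.0342
grip_force: 0.0
```

>>> {"op": "jog_arm", "data": {
  "commands": "0.4 7 -60 10 0 0 0;0.4 7 -60 10 0 0 0;0.4 7 -60 10 0 0 0;0.4 7 -60 10 0 0 0;0.4 0 0 0 0 0 0;0.4 0 0 0 0 0 0"
}}

```text
clock: 12.02
eef_pos: [0.4741, -0.1381, 0.2461]
ee_rot: [-0.001, -0.024, 1.0, 0.001]
force: [0.1, -0.1, -0.8]
grip_width: 0.0342
grip_force: 0.0
```

Run:
```python
from seg import *
from mv import *
im,c=shot('wrist','w6')
print(proj(c,[(.5525,-.139,.04)]))
plan((.5525,-.139-.036,.2))
h=cv2.cvtColor(im,cv2.COLOR_RGB2HSV)[180:230,250:400:6]; print(h[0,:,1],h[0,:,2])
```

```text
[[312.7089 276.1767]]
t 12.075 pos [ 0.4743 -0.1376  0.2465] q6 -2.13182924172004 turn [ 0.001  -0.0012  0.    ] shift [-76.258  -41.1408  46.4677] rows>= 1.6386902484188928
[204 140 136 138 135 136 139 136 145 150 255 140 146 146 151 140 149 145
 143 143  56  57  57  58  58] [119 109 154 153 151 154 147 154  97  97 132 102  98  98  93  93 101 102
 102  93 101  99  99  96  93]
```

View pics/w6.png

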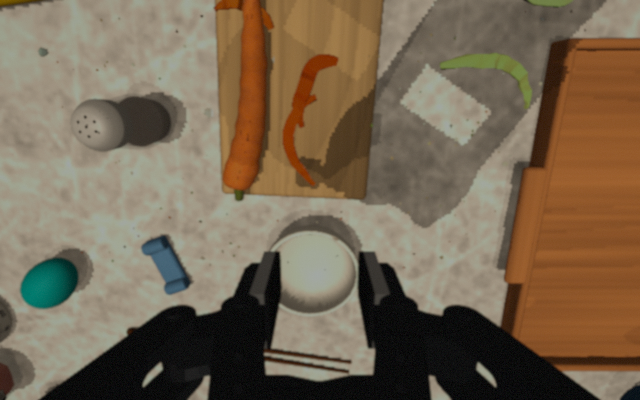

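The small bowl is at about (315,271) but partly hidden by the fingers; I'll shift forward and measure by mask.

>>> {"op": "jog_arm", "data": {
  "commands": "0.4 -40 -40 0 0 0 0;0.4 0 0 0 0 0 0;0.4 0 0 0 0 0 0"
}}

```text
clock: 12.45
eef_pos: [0.5165, -0.1751, 0.2468]
ee_rot: [-0.0, -0.025, 1.0, 0.0]
force: [-0.7, -0.1, -0.5]
grip_width: 0.0341
grip_force: 0.0
```

Run:
```python
from seg import *
from mv import *
im,c=shot('wrist','w7')
u=proj(c,[(.5525,-.139,.04)])[0].astype(int); print(u)
g=cv2.cvtColor(im,cv2.COLOR_RGB2HSV); x0,y0=u-75
p=im[max(y0,0):u[1]+75,x0:u[0]+75]
cv2.imwrite('pics/w7c.png',cv2.resize(p,None,fx=3,fy=3)[:,:,::-1]); print(x0,y0,p.shape)
plan((.5525,-.139-.036,.2))
```

```text
[358 232]
283 157 (150, 150, 3)
t 12.5 pos [ 0.5163 -0.1751  0.2471] q6 -2.1554273665507058 turn [ 0.0004 -0.0004  0.    ] shift [-36.1269  -1.6823  47.05  ] rows>= 0.9890641654070988
```

View pics/w7c.png

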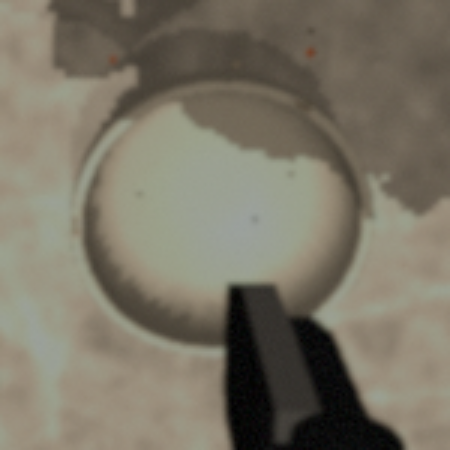

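Crop: the rim outline passes (76,220), (95,155), (222,80), (368,205), (100,290), (135,325) and (205,350), with the finger covering the lower right.

Run:
```python
from seg import *
from mv import *
c=cams.get_calibration('wrist'); ct=cams.get_calibration('top')
h=np.array([(76,220),(95,155),(222,80),(310,108),(366,205),(97,290),(135,327),(205,350)])/3+[283,157]
for r in (None,.0425): 
    p,e=fitcircle(c,h,.039,r); print(p,e)
uv=proj(c,[(*p[:2],.039)])[0]; print(tri(c,uv,ct,(354.1,210.2)))
b=p[:2]; ang=.047; ey=np.array([-np.sin(ang),np.cos(ang)]); print(b-.036*ey); plan((*(b-.036*ey),.12))
```

```text
[ 0.5514 -0.1408  0.0408] 0.0001530018479770634
[ 0.5519 -0.1392  0.0425] 0.001348926250305171
(array([ 0.5495, -0.139 ,  0.0429]), np.float64(0.002056957491960694))
[ 0.5536 -0.1752]
t 12.5 pos [ 0.5163 -0.1751  0.2471] q6 -2.1554273665507058 turn [ 0.0004 -0.0004  0.    ] shift [-37.1684  -1.8985 127.05  ] rows>= 2.2064807523965824
```

>>> {"op": "jog_arm", "data": {
  "commands": "0.38 -36.5 -2 20 0 0 0;0.38 0 0 40 0 0 0;0.38 0 0 45 0 0 0;0.38 0 0 30 0 0 0;0.38 0 0 20 0 0 0;0.38 0 0 10 0 0 0;0.38 0 0 0 0 0 0"
}}

```text
clock: 13.38
eef_pos: [0.5534, -0.1767, 0.0826]
ee_rot: [0.0, -0.024, 1.0, -0.0]
force: [-0.4, 0.2, -0.3]
grip_width: 0.0328
grip_force: 0.1
```

>>> {"op": "jog_arm", "data": {
  "commands": "0.2 0 0 0 0 0 0;0 0 0 0 0 0 0;0 0 0 0 0 0 0;0 0 0 0 0 0 0;0 0 0 0 0 0 0",
  "grip_force": 30
}}

```text
clock: 14.0
eef_pos: [0.5543, -0.177, 0.0849]
ee_rot: [0.001, -0.024, 1.0, -0.0]
force: [-1.7, 3.0, 8.8]
grip_width: 0.0207
grip_force: 27.7
```

Width 20 mm and an upward force suggest the fingertip bears low on the sloping wall; I'll open, go 7 mm higher and pinch again.

>>> {"op": "jog_arm", "data": {
  "commands": "0.38 0 0 0 0 0 0;0.38 0 0 -3 0 0 0;0.38 0 0 -4 0 0 0;0.38 0 0 0 0 0 0;0.2 0 0 0 0 0 0;0 0 0 0 0 0 0;0 0 0 0 0 0 0;0 0 0 0 0 0 0;0 0 0 0 0 0 0"
}}

```text
clock: 15.12
eef_pos: [0.5539, -0.1768, 0.0905]
ee_rot: [0.001, -0.024, 1.0, 0.0]
force: [-0.0, 1.8, 9.0]
grip_width: 0.0164
grip_force: 27.2
```

Run:
```python
from seg import *
from mv import *
im,c=shot('wrist')
cv2.imwrite('pics/w8.png',cv2.resize(im[180:400,170:530],None,fx=1.8,fy=1.8)[:,:,::-1])
s=telemetry.read_state();print(s['eef_pos'],s['grip_width'],s['grip_force'],s['force'])
```

```text
[ 0.5539 -0.1768  0.0905] 0.016390150196793445 27.197294529760256 [-1.2758  1.5431  8.3737]
```

View pics/w8.png

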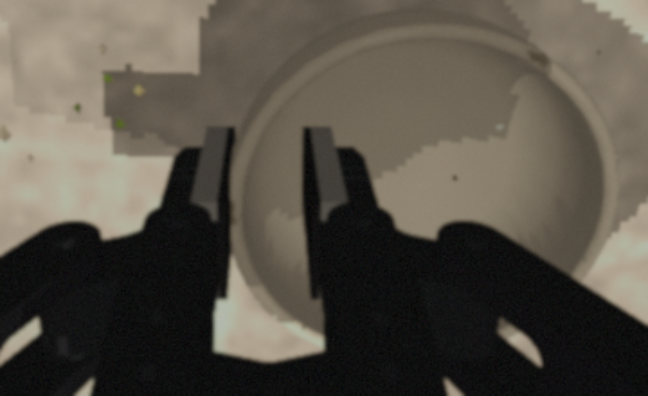

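The outer finger bears on the rim and the inner one lower on the wall, so the pinch is oblique. I'll tilt the tool to lie along the wall.

>>> {"op": "jog_arm", "data": {
  "commands": "0.38 0 0 0 0 0 0;0.38 0 0 0 0 0 0;0.38 0 0 -30 0 0 0;0.38 0 0 -30 0 0 0;0.38 0 0 0 -0.13 0 0;0.38 0 0 0 -0.13 0 0;0.38 0 0 0 -0.13 0 0;0.38 0 0 0 0 0 0;0.38 0 0 0 0 0 0"
}}

```text
clock: 16.3
eef_pos: [0.5529, -0.1766, 0.1488]
ee_rot: [-0.005, -0.023, 0.981, 0.193]
force: [0.8, -0.1, -0.8]
grip_width: 0.0324
grip_force: 0.0
```

```bash
cat >> mv.py <<'E'
def plang(g,L=.054):
    "shift in present tool axes that takes the grasp point (L ahead of TCP) to world g"
    s=telemetry.read_state(); q=s['ee_rot']; M=Ro.from_quat([q[1],q[2],q[3],q[0]]).as_matrix()
    p=s['eef_pos']+L*M[:,2]; print('t',s['clock'],'grasp',p,'axes',M.round(3).tolist(),'shift',M.T@(np.array(g)-p)*1000)
E
python3 - <<'E'
from seg import *
from mv import *
im,c=shot('wrist','w9')
for r in [.038]:
  b=np.array([.5515,-.140]);ey=np.array([-np.sin(.047),np.cos(.047)]); plang((*(b-r*ey),.032)); plang((*(b-.012*0-r*ey-.016*ey),.071))
E
```

```text
t 16.35 grasp [ 0.552  -0.1559  0.099 ] axes [[-0.999, -0.045, -0.019], [-0.048, 0.924, 0.379], [0.0, 0.379, -0.925]] shift [ -0.2491 -45.8145  53.6584]
t 16.35 grasp [ 0.552  -0.1559  0.099 ] axes [[-0.999, -0.045, -0.019], [-0.048, 0.924, 0.379], [0.0, 0.379, -0.925]] shift [ -0.2152 -45.8405  11.5039]
```

>>> {"op": "jog_arm", "data": {
  "commands": "0.38 0 -23 0 0 0 0;0.38 0 -23 0 0 0 0;0.38 0 0 15 0 0 0;0.38 0 0 20 0 0 0;0.38 0 0 12 0 0 0;0.38 0 0 6.5 0 0 0;0.38 0 0 0 0 0 0;0.2 0 0 0 0 0 0;0 0 0 0 0 0 0;0 0 0 0 0 0 0"
}}

```text
clock: 17.6
eef_pos: [0.5547, -0.1995, 0.083]
ee_rot: [-0.004, -0.023, 0.981, 0.193]
force: [-0.6, -1.3, 3.2]
grip_width: 0.0127
grip_force: 33.4
```

>>> {"op": "jog_arm", "data": {
  "commands": "0 0 0 0 0 0 0;0 0 0 0 0 0 0"
}}

```text
clock: 17.85
eef_pos: [0.5546, -0.1995, 0.0828]
ee_rot: [-0.004, -0.023, 0.981, 0.193]
force: [0.5, -2.7, 4.8]
grip_width: 0.0123
grip_force: 34.8
```

>>> {"op": "jog_arm", "data": {
  "commands": "0 0 4 -9 0 0 0;0 0 8 -19 0 0 0;0 0 15 -37 0 0 0;0 0 15 -37 0 0 0;0 0 0 0 0 0 0;0 0 0 0 0 0 0"
}}

```text
clock: 18.6
eef_pos: [0.5537, -0.1986, 0.1922]
ee_rot: [-0.005, -0.023, 0.981, 0.194]
force: [-0.1, -0.2, -1.2]
grip_width: 0.0118
grip_force: 33.5
```

Run:
```python
from seg import *
from mv import *
im,c=shot('wrist'); i2,c2=shot('scene')
cv2.imwrite('pics/w10.png',np.hstack([cv2.resize(im[100:400,150:550],(400,300)),cv2.resize(i2[130:250,250:410],(400,300),interpolation=cv2.INTER_CUBIC)])[:,:,::-1])
s=telemetry.read_state();print(s['eef_pos'],s['grip_width'],s['grip_force'],s['force'])
b=np.array([.5096,.1519]); ey=np.array([-np.sin(.047),np.cos(.047)]); plang((*(b-.038*ey),.032+.012+.10))
```

```text
[ 0.5533 -0.1983  0.191 ] 0.012555498573522297 33.497630761703476 [-0.3238 -0.4598 -0.307 ]
t 18.7 grasp [ 0.5522 -0.1777  0.141 ] axes [[-0.999, -0.043, -0.021], [-0.048, 0.923, 0.381], [0.002, 0.382, -0.924]] shift [ 26.8163 272.138  109.3068]
```

View pics/w10.png

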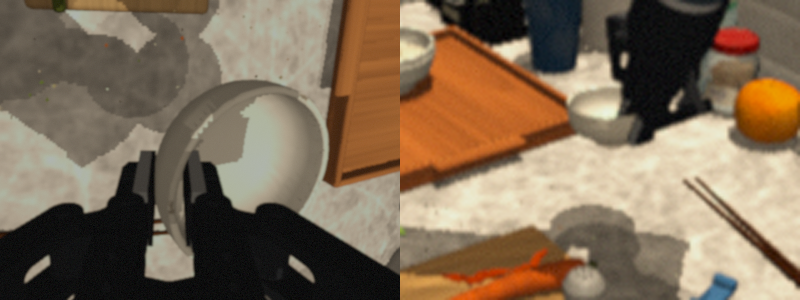

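The bowl hangs in the grip, about level (wrist left, scene right). I'll measure its rim from the visible right arc: crop (262,83), (300,100), (322,130), (328,160), (320,200), (300,235).

Run:
```python
from seg import *
from mv import *
c=cams.get_calibration('wrist')
h=np.array([(262,83),(300,100),(322,130),(328,160),(320,200),(300,235)])+[150,100]
for r in (None,.0425): print(fitcircle(c,h,.148,r))
```

```text
(array([ 0.5563, -0.1483,  0.0475]), np.float64(0.0004378158298305376))
(array([ 0.5547, -0.1426,  0.0425]), np.float64(0.0011099014316627795))
```

>>> {"op": "jog_arm", "data": {
  "commands": "0 3 25 10 0 0 0;0 5 45 18.5 0 0 0;0 5 50 20.5 0 0 0;0 5 50 20.5 0 0 0;0 5 45 18.5 0 0 0;0 3 35 15 0 0 0;0 2 21 9 0 0 0;0 0 0 0 0 0 0;0 0 0 0 0 0 0"
}}

```text
clock: 19.82
eef_pos: [0.512, 0.0922, 0.1912]
ee_rot: [-0.005, -0.023, 0.981, 0.194]
force: [-0.1, -0.5, -0.4]
grip_width: 0.0117
grip_force: 33.6
```

>>> {"op": "jog_arm", "data": {
  "commands": "0 0 -9 21 0 0 0;0 0 -9.5 23 0 0 0;0 0 -7 18 0 0 0;0 0 -5 12 0 0 0;0 0 -2.5 6 0 0 0;0 0 0 0 0 0 0;0 0 0 0 0 0 0"
}}

```text
clock: 20.7
eef_pos: [0.5127, 0.0925, 0.1061]
ee_rot: [-0.004, -0.024, 0.981, 0.194]
force: [0.5, 0.3, -0.4]
grip_width: 0.0117
grip_force: 33.5
```

Run:
```python
from mv import *
s=telemetry.read_state();print(s['eef_pos'],s['grip_width'],s['grip_force'],s['force'])
b=np.array([.5096,.1519])-[.5515,-.140]+[.5533,-.1983]; print('want TCP',b)
```

```text
[0.5127 0.0925 0.1061] 0.011723459536435879 33.50500256521627 [ 0.502   0.3391 -0.4009]
want TCP [0.5114 0.0936]
```

>>> {"op": "jog_arm", "data": {
  "commands": "0 0 -2 4.5 0 0 0;0 0 -1 2.5 0 0 0;0 0 0 0 0 0 0;0 0 -0.8 2 0 0 0;0 0 0 0 0 0 0"
}}

```text
clock: 21.32
eef_pos: [0.5126, 0.0923, 0.0962]
ee_rot: [-0.004, -0.024, 0.981, 0.194]
force: [-1.9, -1.9, 5.1]
grip_width: 0.0113
grip_force: 39.1
```

>>> {"op": "jog_arm", "data": {
  "commands": "0.18 0 0 0 0 0 0;0.24 0 0 0 0 0 0;0.3 0 0 0 0 0 0;0.34 0 0 0 0 0 0;0.34 0 0 -10 0 0 0;0.34 0 0 -25 0 0 0;0.34 0 0 -45 0 0 0;0.34 0 0 -50 0 0 0;0.34 0 0 -50 0 0 0;0.34 0 0 0 0 0 0"
}}

```text
clock: 22.58
eef_pos: [0.5177, 0.0223, 0.2672]
ee_rot: [0.0, -0.023, 0.981, 0.192]
force: [0.1, 0.6, -0.2]
grip_width: 0.0294
grip_force: 0.0
```

>>> {"op": "jog_arm", "data": {
  "commands": "0.6 0 0 0 0.13 0 0;0.6 0 0 0 0.13 0 0;0.6 0 0 0 0.13 0 0;0.6 0 0 0 0 0 0;0.6 0 0 0 0 0 0"
}}

```text
clock: 23.2
eef_pos: [0.5152, 0.0241, 0.2615]
ee_rot: [-0.001, -0.024, 1.0, 0.001]
force: [0.1, -0.4, -0.1]
grip_width: 0.0511
grip_force: 0.0
```

Run:
```python
from seg import *
from mv import *
im,c=shot('wrist','w11')
for n,p in [('S',(.5096,.1519,.05)),('L',(.5036,.2803,.065))]:
    u=proj(c,[p])[0].astype(int); print(n,u)
    x0,y0=np.maximum(u-90,0)
    try:
        h=hull(im,lambda h,S,v:(S<80)&(v>60),(x0,y0,min(u[0]+90,640),min(u[1]+75,400))); print(h.min(0),h.max(0)); 
        for r in (None,): print(fitcircle(c,h,p[2],r))
    except Exception as e: print(e)
t,ct=shot('top','t11')
u=proj(ct,[(.5096,.1519,.05)])[0].astype(int)
h=hull(t,lambda h,S,v:(S<80)&(v>60),(u[0]-24,u[1]-28,u[0]+28,u[1]+28)); print('top',u,h.min(0),h.max(0),fitcircle(ct,h,.05))
plan((.36,-.29,.30),0.4)
```

```text
S [472 188]
[417. 138.] [523. 237.]
(array([0.51  , 0.1493, 0.0432]), np.float64(0.0008234291021945425))
L [645 193]
[555. 117.] [639. 262.]
(array([0.501 , 0.2692, 0.0587]), np.float64(0.002554368829273418))
top [236 224] [221. 196.] [263. 251.] (array([0.5108, 0.1195, 0.073 ]), np.float64(0.008435643460647308))
t 23.3 pos [0.5154 0.0237 0.2617] q6 -1.792561739022273 turn [ 0.0006 -0.0014  1.2177] shift [-228.4122 -265.2379  -38.3083] rows>= 5.868721710971406
```

The small bowl stands level at (0.510, 0.149), i.e. 131 mm right of the large bowl and level with it. Next is the shaker.

>>> {"op": "jog_arm", "data": {
  "commands": "0.75 13 -25 -5 0 0 0;0.75 25 -45 -5 0 0 0;0.75 25 -50 -5 0 0 0;0.75 25 -50 -5 0 0 0;0.75 25 -50 -5 0 0 0;0.75 25 -45 -5 0 0 0;0.75 25 -40 0 0 0 0;0.75 0 0 0 0 0 0;0.75 0 0 0 0 0 0"
}}

```text
clock: 24.42
eef_pos: [0.367, -0.2884, 0.2918]
ee_rot: [0.0, -0.023, 1.0, 0.001]
force: [-1.0, -0.7, 0.8]
grip_width: 0.0641
grip_force: 0.0
```

Run:
```python
from seg import *
from mv import *
im,c=shot('wrist','w12')
u=proj(c,[(.428,-.287,.085)])[0]; print(u, c['fx'])
# grey dome edge: print local patch low-res
x,y=u.astype(int); g=cv2.cvtColor(im,cv2.COLOR_RGB2HSV)
print('V');print(g[max(y-44,0):y+44:6,x-48:x+52:6,2]); print('S');print(g[max(y-44,0):y+44:6,x-48:x+52:6,1])
plan((.428,-.287,.1))
```

```text
[316.3264 257.3466] 353.5571762245652
V
[[157 157 157 156 157 155 149  79  53  51  54  85 100 147 149 157 158]
 [157 158 158 156 158 156 119  59  58  56  55  57 107 139 156 156 154]
 [154 158 159 161 157 157  63  59  57  57  56  54 104 143 159 152 153]
 [145 157 159 156 156 151  59  59  55  57  56  57 102 158 153 156 158]
 [150 157 157 158 162 150  61  97 102  98  76  52 133 155 150 159 159]
 [141 131 149 157 159 156 103 113 122 118 102  78 148 147 142 157 159]
 [144 148 158 158 160 145 119 144 153 149 127  97 159 157 147 161 161]
 [155 158 159 158 158 150 132 132 155 135 140 105 158 159 159 154 158]
 [162 160 158 157 162 164 126 127 151 133 139 120 155 153 159 157 158]
 [157 158 157 158 161 159 157 133 140 138 128 161 156 158 158 157 156]
 [154 152 158 157 160 157 157 158 160 162 158 157 158 156 155 158 154]
 [158 157 151 158 158 156 158 156 157 158 157 157 157 151 150 154 154]
 [159 157 157 157 149 154 159 158 157 156 156 157 159 157 149 146 158]
 [157 158 157 156 156 158 158 158 158 141 150 160 157 157 154 156 163]
 [163 163 157 162 158 161 159 155 151 145 146 157 153 158 160 157 
[... 271 characters left out ...]
34 47]
 [51 51 51 34 29 44 52 47 48 50 48 49 52 52 52 39 30]
 [51 50 37 44 30 35 49 46 33 44 48 50 40 37 52 30 30]
 [49 32 40 44 31 44 48 46 43 47 46 49 47 42 34 50 31]
 [25 30 45 39 31 20 49 48 44 46 48 40 49 47 45 42 44]
 [44 42 42 40 30 29 31 44 47 46 32 27 47 48 48 49 42]
 [48 52 47 42 30 41 45 42 32 31 34 39 39 49 48 42 50]
 [31 44 51 37 50 47 42 49 42 37 47 34 45 52 49 50 50]
 [43 49 45 37 51 48 32 31 31 46 31 31 42 44 50 51 40]
 [34 47 49 31 47 39 40 36 37 52 49 38 42 49 50 38 23]
 [22 27 32 25 31 29 30 49 51 49 58 42 50 36 48 42 36]]
t 24.475 pos [ 0.3673 -0.2879  0.2918] q6 -2.5276304819855135 turn [ 0.0009  0.0001 -0.    ] shift [-60.7021  -1.99   191.8109] rows>= 3.353279027870427
```

The dome spans about columns 302–336 and rows 237–269, centre (319,253), within 3 px of the prediction. Shaker taken at (0.4265, −0.2855).

>>> {"op": "jog_arm", "data": {
  "commands": "0.8 -30 0 0 0 0 0;0.8 -29 0 20 0 0 0;0.8 0 0 45 0 0 0;0.8 0 0 50 0 0 0;0.8 0 0 38 0 0 0;0.8 0 0 22 0 0 0;0.8 0 0 13 0 0 0;0.8 0 0 0 0 0 0;0.4 0 0 0 0 0 0;0.3 0 0 0 0 0 0",
  "grip_force": 30
}}

```text
clock: 25.72
eef_pos: [0.4269, -0.286, 0.1057]
ee_rot: [0.001, -0.024, 1.0, -0.001]
force: [-0.6, 1.8, 3.4]
grip_width: 0.0389
grip_force: 29.6
```

>>> {"op": "jog_arm", "data": {
  "commands": "0.3 0 0 0 0 0 0;0.3 0 0 0 0 0 0;0.3 0 0 0 0 0 0"
}}

```text
clock: 26.1
eef_pos: [0.4268, -0.286, 0.1056]
ee_rot: [0.001, -0.024, 1.0, -0.001]
force: [-0.2, 1.8, 5.9]
grip_width: 0.0389
grip_force: 30.0
```

>>> {"op": "jog_arm", "data": {
  "commands": "0.3 0 0 -8 0 0 0;0.3 0 0 -12 0 0 0;0.3 0 0 -40 0 0 0;0.3 0 0 -40 0 0 0;0.3 0 0 0 0 0 0;0.3 0 0 0 0 0 0"
}}

```text
clock: 26.85
eef_pos: [0.4258, -0.2852, 0.2037]
ee_rot: [-0.0, -0.024, 1.0, 0.0]
force: [0.2, 0.8, -1.7]
grip_width: 0.0391
grip_force: 30.1
```

Run:
```python
from seg import *
from mv import *
im,c=shot('wrist','w13')
i2,c2=shot('scene','s13')
s=telemetry.read_state(); p=s['eef_pos']; print(p,s['grip_width'],s['force'])
for z in (-.02,-.06,-.105): print(z,proj(c,[p+[0,0,z]]),proj(c2,[p+[0,0,z]]))
cv2.imwrite('pics/w13c.png',np.hstack([cv2.resize(im[150:400,170:470],(400,333)),cv2.resize(i2[170:290,255:399],(400,333),interpolation=cv2.INTER_CUBIC)])[:,:,::-1])
plan((.5915,.2204,.22))
```

```text
[ 0.4254 -0.2848  0.2025] 0.03889258614538972 [ 0.871  -0.0166 -1.4438]
-0.02 [[317.7251 345.4467]] [[322.608  196.7058]]
-0.06 [[318.0808 279.8814]] [[322.8069 214.8241]]
-0.105 [[318.3103 237.5611]] [[323.0199 234.2294]]
t 26.95 pos [ 0.4254 -0.2848  0.2025] q6 -2.4302009715179307 turn [ 0.0023 -0.002   0.    ] shift [-189.9629  496.7593  -17.4525] rows>= 8.868801752964488
```

View pics/w13c.png

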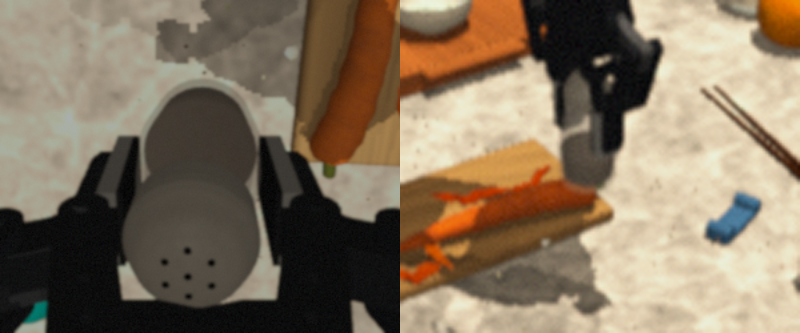

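The shaker is held upright at its narrower waist, dome centred between the fingers (crop (193,240)). Carrying it to its place.

>>> {"op": "jog_arm", "data": {
  "commands": "0.3 -10 25 -5 0 0 0;0.3 -19 50 -5 0 0 0;0.3 -21 56 -5 0 0 0;0.3 -21 56 -2 0 0 0;0.3 -21 56 0 0 0 0;0.3 -21 56 0 0 0 0;0.3 -21 56 0 0 0 0;0.3 -21 56 0 0 0 0;0.3 -19 48 0 0 0 0;0.3 -10 24 0 0 0 0"
}}

```text
clock: 28.2
eef_pos: [0.5865, 0.2081, 0.2191]
ee_rot: [-0.001, -0.025, 1.0, -0.0]
force: [0.1, -0.1, -0.5]
grip_width: 0.0389
grip_force: 30.2
```

>>> {"op": "jog_arm", "data": {
  "commands": "0.3 -6 13 0 0 0 0;0.3 0 0 0 0 0 0;0.3 0 0 0 0 0 0"
}}

```text
clock: 28.58
eef_pos: [0.592, 0.2179, 0.2206]
ee_rot: [-0.001, -0.023, 1.0, -0.0]
force: [0.3, -0.8, -1.4]
grip_width: 0.039
grip_force: 30.2
```

```bash
python3 -c "
from mv import *
plan((.5916,.2194,.1186))"
```

```text
t 28.575 pos [0.592  0.2179 0.2206] q6 -1.4439654413490752 turn [-0.0004 -0.0011 -0.    ] shift [  0.3215   1.5019 101.976 ] rows>= 1.6997930201038012
```

>>> {"op": "jog_arm", "data": {
  "commands": "0.3 0 1.5 20 0 0 0;0.3 0 0 30 0 0 0;0.3 0 0 25 0 0 0;0.3 0 0 14 0 0 0;0.3 0 0 8 0 0 0;0.3 0 0 4 0 0 0;0.3 0 0 0 0 0 0;0.3 0 0 1 0 0 0;0.3 0 0 0 0 0 0"
}}

```text
clock: 29.7
eef_pos: [0.5924, 0.2205, 0.1196]
ee_rot: [0.0, -0.024, 1.0, 0.0]
force: [-0.0, 0.6, -1.2]
grip_width: 0.0386
grip_force: 30.2
```

>>> {"op": "jog_arm", "data": {
  "commands": "0.3 0 0 1 0 0 0;0.3 0 0 1 0 0 0;0.3 0 0 0 0 0 0"
}}

```text
clock: 30.08
eef_pos: [0.5925, 0.2205, 0.1177]
ee_rot: [0.0, -0.024, 1.0, 0.0]
force: [-2.2, -0.0, 4.3]
grip_width: 0.0389
grip_force: 30.8
```

>>> {"op": "jog_arm", "data": {
  "commands": "0.52 0 0 0 0 0 0;0.58 0 0 0 0 0 0;0.6 0 0 0 0 0 0;0.6 0 0 -20 0 0 0;0.6 0 0 -40 0 0 0;0.6 0 0 -50 0 0 0;0.6 0 0 -50 0 0 0;0.6 0 -30 0 0 0 0.18;0.6 10 -30 0 0 0 0.18;0.6 10 -30 0 0 0 0.18"
}}

```text
clock: 31.32
eef_pos: [0.561, 0.1357, 0.2789]
ee_rot: [0.001, 0.247, 0.969, 0.0]
force: [0.5, 0.4, -0.0]
grip_width: 0.0512
grip_force: 0.0
```

>>> {"op": "jog_arm", "data": {
  "commands": "0.6 0 0 0 0 0 0.18;0.6 0 0 0 0 0 0.18;0.6 0 0 0 0 0 0.18;0.6 0 0 0 0 0 0.18;0.6 0 0 0 0 0 0.18;0.6 0 0 0 0 0 0.18;0.6 0 0 0 0 0 0.18;0.6 0 0 0 0 0 0.18;0.6 0 0 0 0 0 0.18;0.6 0 0 0 0 0 0.18"
}}

```text
clock: 32.58
eef_pos: [0.5612, 0.1366, 0.2787]
ee_rot: [0.0, 0.912, 0.409, 0.001]
force: [0.4, 0.2, 0.2]
grip_width: 0.0512
grip_force: 0.0
```

>>> {"op": "jog_arm", "data": {
  "commands": "0.6 0 0 0 0 0 0.18;0.6 0 0 0 0 0 0.18;0.6 0 0 0 0 0 0.08;0.6 0 0 0 0 0 0"
}}

```text
clock: 33.08
eef_pos: [0.5612, 0.1366, 0.2785]
ee_rot: [0.0, 0.979, 0.204, 0.001]
force: [0.3, -0.8, 0.4]
grip_width: 0.0513
grip_force: 0.0
```

Run:
```python
from seg import *
from mv import *
t,ct=shot('top','t14'); s,cs=shot('scene','s14')
f=lambda h,S,v:(S<80)&(v>50)
# shaker in both views
ut=proj(ct,[(.592,.220,.09)])[0].astype(int);us=proj(cs,[(.592,.220,.09)])[0].astype(int)
for im,c,u in((t,ct,ut),(s,cs,us)):
    b=blob(im,lambda h,S,v:(S<110),(u[0]-22,u[1]-18,u[0]+22,u[1]+30)); 
    print(u, None if b is None else (b.min(0),b.max(0),b.mean(0),len(b)))
plan((.622,-.257,.25),1.979)
```

```text
[207 188] (array([185., 170.]), array([228., 217.]), array([207.2514, 193.8139]), 1961)
[279 139] (array([257., 121.]), array([300., 168.]), array([277.5863, 141.4535]), 1484)
t 33.175 pos [0.5611 0.1366 0.278 ] q6 1.2027985457126027 turn [ 0.0004 -0.0012  0.0024] shift [-100.3798  385.4341   27.9957] rows>= 6.6545574408878965
```

>>> {"op": "jog_arm", "data": {
  "commands": "0.6 -8 28 4 0 0 0;0.6 -14 55 4 0 0 0;0.6 -15 58 4 0 0 0;0.6 -15 58 4 0 0 0;0.6 -15 58 4 0 0 0;0.6 -15 58 4 0 0 0;0.6 -12 45 4 0 0 0;0.6 -6 25 0 0 0 0;0.6 0 0 0 0 0 0;0.6 0 0 0 0 0 0"
}}

```text
clock: 34.42
eef_pos: [0.6226, -0.255, 0.2492]
ee_rot: [-0.0, 0.979, 0.204, -0.0]
force: [-0.1, -0.6, 0.4]
grip_width: 0.0512
grip_force: 0.0
```

Run:
```python
from seg import *
from mv import *
im,c=shot('wrist','w15')
u=proj(c,[(.567,-.281,.008)])[0]; print(u)
b=blob(im,lambda h,S,v:(h>95)&(h<125)&(S>80),(int(u[0])-60,int(u[1])-60,int(u[0])+60,int(u[1])+60))
print(b.min(0),b.max(0),len(b))
r=cv2.minAreaRect(b.astype(np.float32)); print(r)
P=onplane(c,cv2.boxPoints(r),.012)[:,:2]; print(P,P.mean(0)); 
e=[P[1]-P[0],P[2]-P[1]]; l=max(e,key=np.linalg.norm); print([np.linalg.norm(x) for x in e],'ang',np.arctan2(l[1],l[0])%np.pi)
m=b.mean(0); t,ct=cv2.imread('pics/t14.png')[:,:,::-1],cams.get_calibration('top')
a=blob(t,lambda h,S,v:(h>95)&(h<125)&(S>80),(395,190,420,220)).mean(0); print('tri',tri(c,m,ct,a))
# chopsticks dark mask over full wrist picture
k=blob(im,lambda h,S,v:(v<90)&(h<15)&(S>80),(0,0,640,260)); print('chop',k.min(0),k.max(0),len(k))
plan((.567,-.281,.0715),l is None or np.arctan2(l[1],l[0])%np.pi+np.pi/2)
```

```text
[321.3538 242.7671]
[310. 216.] [330. 271.] 1127
((320.0, 243.5), (55.0, 20.0), 90.0)
[[ 0.589  -0.2599]
 [ 0.5963 -0.2768]
 [ 0.5447 -0.2999]
 [ 0.537  -0.2821]] [ 0.5668 -0.2797]
[np.float64(0.018440485176341136), np.float64(0.05652844664846098)] ang 0.41967725532284783
tri (array([ 0.5667, -0.2801,  0.0096]), np.float64(0.0006635944832236941))
chop [553. 170.] [639. 253.] 3560
t 34.475 pos [ 0.6226 -0.2547  0.2492] q6 0.6028445541961097 turn [-0.0005 -0.     -0.0084] shift [-61.4942   1.3137 177.7165] rows>= 3.1343266568995958
```

>>> {"op": "jog_arm", "data": {
  "commands": "0.5 -30 0 20 0 0 -0.008;0.5 -31 0.5 35 0 0 0;0.5 0 0 45 0 0 0;0.5 0 0 35 0 0 0;0.5 0 0 22 0 0 0;0.5 0 0 11 0 0 0;0.5 0 0 6 0 0 0;0.5 0 0 0 0 0 0"
}}

```text
clock: 35.48
eef_pos: [0.5673, -0.2816, 0.0758]
ee_rot: [0.0, 0.978, 0.207, 0.0]
force: [-0.6, -0.4, -1.3]
grip_width: 0.0427
grip_force: 0.0
```

>>> {"op": "jog_arm", "data": {
  "commands": "0.3 0 0 0 0 0 0;0.1 0 0 0 0 0 0;0.1 0 0 0 0 0 0;0.1 0 0 0 0 0 0;0.1 0 0 0 0 0 0"
}}

```text
clock: 36.1
eef_pos: [0.5675, -0.2819, 0.0763]
ee_rot: [0.001, 0.978, 0.207, 0.001]
force: [-0.1, -0.0, 6.3]
grip_width: 0.0211
grip_force: 30.1
```

>>> {"op": "jog_arm", "data": {
  "commands": "0.1 0 0 -8 0 0 0;0.1 0 0 -20 0 0 0;0.1 0 0 -45 0 0 0;0.1 0 0 -50 0 0 0;0.1 0 0 -15 0 0 0.18;0.1 0 0 0 0 0 0.18;0.1 0 0 0 0 0 0;0.1 0 0 0 0 0 0"
}}

```text
clock: 37.1
eef_pos: [0.5667, -0.2812, 0.2132]
ee_rot: [-0.0, 1.0, 0.03, -0.0]
force: [0.3, -0.1, -1.0]
grip_width: 0.0208
grip_force: 29.5
```

```bash
python3 -c "
from mv import *
plan((.403,.2906,.21),.047+np.pi/2)
plan((.403,.2906,.088),.047+np.pi/2)
print(telemetry.read_state()['grip_width'])"
```

```text
t 37.1 pos [ 0.5667 -0.2812  0.2132] q6 0.8713632581401651 turn [-0.0001  0.0002  0.0128] shift [-136.609  -578.9009    3.1853] rows>= 9.913492343342813
t 37.1 pos [ 0.5667 -0.2812  0.2132] q6 0.8713632581401651 turn [-0.0001  0.0002  0.0128] shift [-136.609  -578.9009  125.1853] rows>= 10.130531470847213
0.02078904811209752
```

>>> {"op": "jog_arm", "data": {
  "commands": "0.1 -7 -29 0 0 0 0.013;0.1 -13 -55 0 0 0 0;0.1 -14 -60 0 0 0 0;0.1 -14 -60 0 0 0 0;0.1 -14 -60 0 0 0 0;0.1 -14 -60 0 0 0 0;0.1 -14 -60 0 0 0 0;0.1 -14 -60 0 0 0 0;0.1 -13 -55 0 0 0 0;0.1 -12 -48 0 0 0 0"
}}

```text
clock: 38.35
eef_pos: [0.4124, 0.2611, 0.2132]
ee_rot: [-0.0, 1.0, 0.024, 0.0]
force: [1.1, -0.0, -0.6]
grip_width: 0.0207
grip_force: 29.5
```

>>> {"op": "jog_arm", "data": {
  "commands": "0.1 -8 -32 0 0 0 0;0.1 0 0 0 0 0 0;0.1 0 0 0 0 0 0"
}}

```text
clock: 38.72
eef_pos: [0.404, 0.2905, 0.2129]
ee_rot: [0.0, 1.0, 0.023, -0.0]
force: [-0.3, 0.5, -0.4]
grip_width: 0.0207
grip_force: 29.5
```

```bash
python3 -c "
from seg import *
from mv import *
plan((.403,.2906,.09),.047+np.pi/2)
im,c=shot('wrist','w16')
u=proj(c,[(.5036,.2803,.065)])[0].astype(int);print(u)
W=[(.3405,.3696,.025),(.3533,.05,.025),(.5036-.0599,.2803-.0028,.069)];print(proj(c,W))"
```

```text
t 38.725 pos [0.404  0.2905 0.2129] q6 1.9209776558177587 turn [ 0.0005  0.0003 -0.0018] shift [ -0.9838  -0.1847 122.9066] rows>= 2.048511594772088
[345  49]
[[218.7115 267.5751]
 [613.1248 269.2178]
 [344.2625 155.5838]]
```

>>> {"op": "jog_arm", "data": {
  "commands": "0.1 -1 0 20 0 0 0;0.1 0 0 35 0 0 0;0.1 0 0 30 0 0 0;0.1 0 0 18 0 0 0;0.1 0 0 10 0 0 0;0.1 0 0 6 0 0 0;0.1 0 0 3 0 0 0;0.1 0 0 0 0 0 0;0.1 0 0 2 0 0 0;0.1 0 0 0 0 0 0"
}}

```text
clock: 40.02
eef_pos: [0.403, 0.2909, 0.0892]
ee_rot: [-0.0, 1.0, 0.022, 0.0]
force: [-0.4, -0.0, -0.3]
grip_width: 0.0203
grip_force: 29.5
```

>>> {"op": "jog_arm", "data": {
  "commands": "0.1 0 0 1.5 0 0 0;0.1 0 0 1 0 0 0;0.1 0 0 0 0 0 0"
}}

```text
clock: 40.4
eef_pos: [0.4033, 0.2911, 0.0882]
ee_rot: [0.0, 1.0, 0.022, -0.0]
force: [-5.1, -2.5, 16.0]
grip_width: 0.0206
grip_force: 31.1
```

>>> {"op": "jog_arm", "data": {
  "commands": "0.3 0 0 0 0 0 0;0.4 0 0 0 0 0 0;0.45 0 0 0 0 0 0;0.45 0 0 -15 0 0 0;0.45 0 0 -45 0 0 0;0.45 0 0 -50 0 0 0;0.45 0 0 -50 0 0 0;0.45 0 0 -20 0 0 0;0.45 0 0 0 0 0 0"
}}

```text
clock: 41.52
eef_pos: [0.4038, 0.2912, 0.2694]
ee_rot: [-0.001, 1.0, 0.022, 0.003]
force: [-0.1, -0.4, -0.7]
grip_width: 0.0386
grip_force: 0.0
```

Run:
```python
from seg import *
from mv import *
im,c=shot('wrist','w17'); i2,cs=shot('scene','s17')
u=proj(c,[(.403,.2906,.025)])[0].astype(int); print(u)
b=blob(im,lambda h,S,v:(h>95)&(h<125)&(S>80),(u[0]-60,u[1]-60,u[0]+60,min(u[1]+60,400)))
if b is not None:
    r=cv2.minAreaRect(b.astype(np.float32)); print(len(b),r); P=onplane(c,cv2.boxPoints(r),.024)[:,:2]; print(P.mean(0)); e=[P[1]-P[0],P[2]-P[1]]; l=max(e,key=np.linalg.norm); print([np.linalg.norm(x) for x in e],'ang',np.arctan2(l[1],l[0])%np.pi)
u=proj(cs,[(.403,.2906,.02)])[0].astype(int); b=blob(i2,lambda h,S,v:(h>95)&(h<125)&(S>80),(u[0]-20,u[1]-20,u[0]+20,u[1]+20)); print('scene',u,None if b is None else (b.mean(0),len(b)))
plan((.673,-.154,.28),-.133)
```

```text
[320 181]
1224 ((319.5, 181.0), (58.0, 21.0), 90.0)
[0.4025 0.2919]
[np.float64(0.018811036756839036), np.float64(0.054701816172813875)] ang 0.05315385056997313
scene [213 167] (array([212.1096, 168.6301]), 73)
t 41.625 pos [0.4025 0.2907 0.266 ] q6 1.9231319527075053 turn [-0.0003  0.0009 -1.3935] shift [-404.8553  327.0604  -13.9884] rows>= 8.67742855675596
```

>>> {"op": "jog_arm", "data": {
  "commands": "0.35 0 0 0 0 0 -0.174;0.35 0 0 0 0 0 -0.174;0.35 0 0 0 0 0 -0.174;0.35 0 0 0 0 0 -0.174;0.35 0 0 0 0 0 -0.174;0.35 0 0 0 0 0 -0.174;0.35 0 0 0 0 0 -0.174;0.35 0 0 0 0 0 -0.175;0.35 -23 18 0 0 0 0;0.35 -45 36 -4 0 0 0"
}}

```text
clock: 42.88
eef_pos: [0.4463, 0.2161, 0.2683]
ee_rot: [-0.001, 0.752, 0.66, -0.002]
force: [0.8, 0.4, 0.9]
grip_width: 0.0299
grip_force: 0.0
```

>>> {"op": "jog_arm", "data": {
  "commands": "0.35 -46 38 -5 0 0 0;0.35 -46 38 -5 0 0 0;0.35 -46 38 0 0 0 0;0.35 -46 38 0 0 0 0;0.35 -46 38 0 0 0 0;0.35 -46 38 0 0 0 0;0.35 -40 31 0 0 0 0;0.35 -21 14 0 0 0 0;0.35 0 0 0 0 0 0;0.35 0 0 0 0 0 0"
}}

```text
clock: 44.12
eef_pos: [0.6724, -0.1532, 0.2789]
ee_rot: [-0.001, 0.753, 0.659, -0.001]
force: [-0.3, 0.1, 0.1]
grip_width: 0.0298
grip_force: 0.0
```

Run:
```python
from seg import *
from mv import *
im,c=shot('wrist','w18')
pe=[(.680,-.0975,.0035),(.665,-.2135,.0035),(.649,-.3296,.0035)]
u=proj(c,pe); print(u)
x0,x1=int(u[:,0].min()-40),int(u[:,0].max()+40)
h=cv2.cvtColor(im,cv2.COLOR_RGB2HSV).astype(int); 
m=((h[...,2]<110)&((h[...,0]<14)|(h[...,0]>170))&(h[...,1]>75)).astype(np.uint8); m[:,:x0]=0;m[:,x1:]=0
for y in range(10,400,15):
    xs=np.nonzero(m[y])[0]; print(y,(xs.min(),xs.max(),len(xs)) if len(xs) else '-',end=' | ')
print(); y,x=u[1].astype(int)[::-1]; print(h[y,x-15:x+16].tolist())
plan((.665,-.2135,.1))
```

```text
[[319.575  114.5681]
 [320.0548 229.2249]
 [319.6003 324.5079]]
10 - | 25 - | 40 - | 55 - | 70 - | 85 - | 100 - | 115 (np.int64(314), np.int64(328), 3) | 130 (np.int64(313), np.int64(328), 4) | 145 (np.int64(313), np.int64(326), 3) | 160 (np.int64(314), np.int64(327), 3) | 175 (np.int64(314), np.int64(326), 4) | 190 (np.int64(314), np.int64(326), 4) | 205 (np.int64(314), np.int64(326), 6) | 220 (np.int64(314), np.int64(326), 6) | 235 (np.int64(314), np.int64(325), 5) | 250 (np.int64(314), np.int64(325), 6) | 265 (np.int64(314), np.int64(324), 7) | 280 (np.int64(314), np.int64(357), 8) | 295 (np.int64(314), np.int64(324), 8) | 310 (np.int64(314), np.int64(323), 10) | 325 - | 340 - | 355 - | 370 - | 385 (np.int64(314), np.int64(322), 2) | 
[[26, 34, 165], [27, 33, 164], [26, 32, 165], [29, 32, 165], [29, 33, 164], [27, 34, 164], [25, 39, 157], [23, 46, 132], [14, 74, 93], [10, 154, 68], [12, 207, 69], [11, 151, 71], [17, 71, 100], [22, 46, 139], [24, 38, 159], [25, 37, 159], [22, 42, 139], [19, 61, 100], [13, 139, 68], [12, 200, 65], [10, 168, 70], [15, 83, 92], [23, 44, 133], [26, 37, 158], [23, 36, 165], [24, 37, 164], [23, 37, 164], [23, 36, 165], [26, 36, 164], [26, 32, 165], [26, 34, 164]]
t 44.175 pos [ 0.6725 -0.1529  0.2794] q6 -0.2550932535062666 turn [-0.0021 -0.0008 -0.    ] shift [-61.0948   0.5506 179.4421] rows>= 3.1593056110685263
```

Run:
```python
from seg import *
c=cams.get_calibration('wrist'); ct=cams.get_calibration('top')
im=cv2.imread('pics/w18.png')[:,:,::-1]; h=cv2.cvtColor(im,cv2.COLOR_RGB2HSV).astype(int)
m=((h[...,2]<125)&(h[...,1]>60))[:,310:332]; r=[y for y in range(95,345) if m[y].any()]; print(r[0],[y for y in r if y>305],[y for y in range(95,122) if m[y].any()])
t=cv2.imread('pics/t14.png')[:,:,::-1]
g=cv2.cvtColor(t,cv2.COLOR_RGB2GRAY).astype(int)
for e in [(321,r[0]),(318.5,322)]: print(onplane(c,[e],.0035))
```

```text
110 [306, 307, 308, 309, 310, 311, 312, 313, 314, 315, 316, 317, 318, 319, 320, 321, 322, 323, 324, 325] [110, 111, 112, 113, 114, 115, 116, 117, 118, 119, 120, 121]
[[ 0.6821 -0.0933  0.0035]]
[[ 0.6485 -0.3263  0.0035]]
```

>>> {"op": "jog_arm", "data": {
  "commands": "0.35 -29 0.5 30 0 0 0;0.35 -30 0 40 0 0 0;0.35 0 0 45 0 0 0;0.35 0 0 40 0 0 0;0.35 0 0 25 0 0 0;0.35 0 0 13 0 0 0;0.35 0 0 7 0 0 0;0.35 0 0 3 0 0 0;0.35 0 0 0 0 0 0;0.35 0 0 0 0 0 0",
  "grip_force": 25
}}

```text
clock: 45.42
eef_pos: [0.6663, -0.2129, 0.0785]
ee_rot: [0.001, 0.753, 0.658, 0.0]
force: [-0.1, -0.3, 0.5]
grip_width: 0.0301
grip_force: 0.0
```

>>> {"op": "jog_arm", "data": {
  "commands": "0.2 0 0 0 0 0 0;0.1 0 0 0 0 0 0;0 0 0 0 0 0 0;0 0 0 0 0 0 0;0 0 0 0 0 0 0"
}}

```text
clock: 46.05
eef_pos: [0.666, -0.2127, 0.078]
ee_rot: [0.0, 0.753, 0.658, 0.0]
force: [-1.1, -0.7, 3.7]
grip_width: -0.0003
grip_force: 1.9
```

The fingers shut over the top (too high). Open, go lower, regrip.

>>> {"op": "jog_arm", "data": {
  "commands": "0.35 0 0 0 0 0 0;0.35 0 0 0 0 0 0;0.35 0 0 0 0 0 0;0.35 0 0 2 0 0 0;0.35 0 0 2 0 0 0;0.35 0 0 0 0 0 0"
}}

```text
clock: 46.8
eef_pos: [0.6656, -0.2125, 0.0732]
ee_rot: [-0.0, 0.753, 0.658, -0.0]
force: [-0.4, -0.7, -1.1]
grip_width: 0.0299
grip_force: 0.0
```

Run:
```python
from seg import *
from mv import *
im,c=shot('wrist','w19'); h=cv2.cvtColor(im,cv2.COLOR_RGB2HSV).astype(int)
s=telemetry.read_state(); print(s['eef_pos'],s['force'])
m=((h[...,2]<110)&((h[...,0]<14)|(h[...,0]>170))&(h[...,1]>75))
for y in range(0,330,30):
    xs=np.nonzero(m[y,230:410])[0]+230
    print(y,xs.tolist()[:24])
```

```text
[ 0.6657 -0.2125  0.0733] [-0.0175 -0.5695 -0.1155]
0 [302, 303, 304, 305, 306, 307, 308, 309, 338, 339, 340, 341, 342, 344]
30 [304, 306, 307, 308, 309, 310, 337, 338, 339, 341, 342, 343, 344]
60 [302, 303, 304, 305, 307, 308, 309, 310, 335, 336, 337, 339, 340, 341, 342, 343]
90 [303, 306, 307, 309, 310, 311, 335, 336, 337, 338, 340, 341, 342]
120 [303, 304, 305, 306, 308, 309, 332, 333, 334, 335, 337, 338, 339, 340, 341]
150 [303, 304, 305, 306, 307, 308, 309, 310, 311, 332, 333, 337, 338, 339, 340]
180 [303, 304, 305, 306, 307, 308, 309, 310, 311, 312, 331, 332, 333, 335, 337, 338, 339]
210 [304, 305, 306, 308, 310, 311, 312, 313, 329, 330, 331, 332, 333, 335, 338]
240 [305, 306, 307, 308, 310, 311, 313, 328, 329, 330, 331, 334, 335, 336]
270 [258, 305, 306, 307, 308, 309, 312, 313, 314, 327, 328, 329, 330, 331, 332, 333, 334, 336, 384]
300 [305, 306, 307, 309, 311, 312, 313, 326, 327, 328, 329, 330, 331, 332, 333, 334]
```

>>> {"op": "jog_arm", "data": {
  "commands": "0.2 0 0 0 0 0 0;0.1 0 0 0 0 0 0;0 0 0 0 0 0 0;0 0 0 0 0 0 0;0 0 0 0 0 0 0"
}}

```text
clock: 47.48
eef_pos: [0.6659, -0.2127, 0.0737]
ee_rot: [0.0, 0.753, 0.658, 0.0]
force: [0.3, -0.2, 1.1]
grip_width: 0.0145
grip_force: 25.3
```

>>> {"op": "jog_arm", "data": {
  "commands": "0 0 0 -5 0 0 0;0 0 0 -15 0 0 0;0 0 0 -40 0 0 0;0 0 0 -50 0 0 0;0 0 0 -30 0 0 0;0 0 0 0 0 0 -0.09;0 0 0 0 0 0 -0.09;0 0 0 0 0 0 0"
}}

```text
clock: 48.48
eef_pos: [0.6659, -0.2126, 0.2147]
ee_rot: [0.001, 0.691, 0.723, 0.0]
force: [-0.3, -0.4, -1.0]
grip_width: 0.0142
grip_force: 25.2
```

Run:
```python
from seg import *
from mv import *
s=telemetry.read_state(); print(s['grip_width'],s['force'])
im,c=shot('wrist','w20'); h=cv2.cvtColor(im,cv2.COLOR_RGB2HSV).astype(int)
m=((h[...,2]<110)&((h[...,0]<14)|(h[...,0]>170))&(h[...,1]>75))
for y in (0,60,120,180,240,300):
    xs=np.nonzero(m[y,270:370])[0]+270
    print(y,xs.tolist()[:24])
plan((.406,.2169,.215),.048)
```

```text
0.014198698743811921 [-0.2637 -0.4286 -0.9539]
0 [299, 300, 301, 302, 303, 304, 305, 306, 307, 336, 337, 338, 339, 340, 341]
60 [300, 301, 302, 303, 304, 305, 306, 307, 308, 333, 334, 336, 338, 339, 340]
120 [300, 301, 302, 303, 304, 305, 306, 307, 308, 309, 310, 330, 331, 332, 333, 334, 335, 336, 338, 339]
180 [302, 303, 304, 305, 306, 307, 308, 309, 329, 330, 331, 332, 333, 336, 337]
240 [303, 305, 306, 307, 308, 309, 310, 311, 328, 329, 331, 333, 334, 335]
300 [283, 285, 287, 301, 303, 305, 306, 307, 308, 309, 312, 313, 327, 328, 329, 333, 334, 336, 365]
t 48.525 pos [ 0.6659 -0.2127  0.2144] q6 -0.5159202721304215 turn [ 0.0008  0.0004 -0.003 ] shift [ 441.5243 -238.9418   -0.579 ] rows>= 8.367217767406354
```

>>> {"op": "jog_arm", "data": {
  "commands": "0 22 -12 0 0 0 0;0 44 -24 0 0 0 0;0 50 -27 0 0 0 0;0 50 -27 0 0 0 0;0 50 -27 0 0 0 0;0 50 -27 0 0 0 0;0 50 -27 0 0 0 0;0 50 -27 0 0 0 0;0 44 -24 0 0 0 0;0 22 -12 0 0 0 0"
}}

```text
clock: 49.78
eef_pos: [0.4105, 0.2097, 0.2139]
ee_rot: [0.0, 0.69, 0.724, 0.0]
force: [0.5, -0.2, -0.1]
grip_width: 0.0141
grip_force: 25.2
```

>>> {"op": "jog_arm", "data": {
  "commands": "0 9 -5 0 0 0 0;0 0 0 0 0 0.04 0;0 0 0 0 0 0 0;0 0 0 0 0 0 0"
}}

```text
clock: 50.28
eef_pos: [0.4069, 0.2163, 0.2137]
ee_rot: [-0.014, 0.691, 0.723, 0.014]
force: [0.5, 0.3, 0.6]
grip_width: 0.0139
grip_force: 25.2
```

Run:
```python
from seg import *
from mv import *
im,c=shot('wrist','w21'); h=cv2.cvtColor(im,cv2.COLOR_RGB2HSV).astype(int)
b=blob(im,lambda h,S,v:(h>95)&(h<125)&(S>80),(220,0,420,330))
if b is not None: print(b.min(0),b.max(0),b.mean(0),'expected',proj(c,[(.4025,.2918,.024)]))
s=telemetry.read_state(); print(s['grip_width'],s['ee_rot'],s['eef_pos'])
plang((.406,.2169,.215-.054))
```

```text
[277.  90.] [299. 118.] [287.7684 104.0701] expected [[316.8275 104.1716]]
0.014166087865549177 [-0.0142  0.6907  0.7229  0.0137] [0.4069 0.2164 0.2136]
t 50.325 grasp [0.4068 0.2186 0.1597] axes [[-0.045, 0.999, -0.002], [0.998, 0.045, 0.039], [0.04, 0.0, -0.999]] shift [-1.5658 -0.8758 -1.387 ]
```

>>> {"op": "jog_arm", "data": {
  "commands": "0 -2 -1 20 0 0 0;0 -1.5 0 33 0 0 0;0 -1 0 30 0 0 0;0 -0.8 0 18 0 0 0;0 -0.5 0 10 0 0 0;0 -0.3 0 6 0 0 0;0 -0.2 0 3 0 0 0;0 0 0 0 0 0 0"
}}

```text
clock: 51.32
eef_pos: [0.4059, 0.2153, 0.0937]
ee_rot: [-0.014, 0.69, 0.723, 0.014]
force: [0.0, -0.4, -0.6]
grip_width: 0.0139
grip_force: 25.2
```

>>> {"op": "jog_arm", "data": {
  "commands": "0 0 0 1 0 0 0;0 0 0 1 0 0 0;0 0 0 0 0 0 0"
}}

```text
clock: 51.7
eef_pos: [0.4056, 0.2153, 0.0914]
ee_rot: [-0.014, 0.69, 0.723, 0.014]
force: [0.3, -0.0, -0.6]
grip_width: 0.0142
grip_force: 25.2
```

>>> {"op": "jog_arm", "data": {
  "commands": "0 0 0 1 0 0 0;0 0 0 0.5 0 0 0;0 0 0 0 0 0 0"
}}

```text
clock: 52.08
eef_pos: [0.4058, 0.2154, 0.0906]
ee_rot: [-0.015, 0.69, 0.723, 0.014]
force: [-4.0, -1.4, 7.2]
grip_width: 0.0138
grip_force: 26.0
```

Contact. Release and retreat.

>>> {"op": "jog_arm", "data": {
  "commands": "0.2 0 0 0 0 0 0;0.3 0 0 0 0 0 0;0.35 0 0 0 0 0 0;0.35 0 0 0 0 0 0;0.35 0 0 -15 0 0 0;0.35 0 0 -40 0 0 0;0.35 0 0 -50 0 0 0;0.35 0 0 -50 0 0 0;0.35 0 0 -40 0 0 0;0.35 0 0 0 0 0 0"
}}

```text
clock: 53.32
eef_pos: [0.4076, 0.2079, 0.2897]
ee_rot: [-0.012, 0.69, 0.723, 0.018]
force: [-0.1, -0.1, 0.1]
grip_width: 0.0299
grip_force: 0.0
```

Run:
```python
from seg import *
from mv import *
s=telemetry.read_state(); print(s['eef_pos'],s['grip_width'])
im,c=shot('wrist','w22'); h=cv2.cvtColor(im,cv2.COLOR_RGB2HSV).astype(int)
mid=np.array([.406,.2169]);ey=np.array([-.047,.9989]);ex=np.array([.9989,.047])
u=proj(c,[(*(mid+a*ey),.02) for a in (.119,.075,0,-.119)]); print(u)
b=blob(im,lambda h,S,v:(h>95)&(h<125)&(S>80),(250,20,400,330)); print('rest',b.min(0),b.max(0),proj(c,[(.4025,.2918,.024)]))
m=(h[...,2]<85)
for y in range(20,300,20):
    xs=np.nonzero(m[y,285:355])[0]+285; print(y,xs.tolist()[:30])
```

```text
[0.4076 0.2079 0.2897] 0.029939874635719618
[[314.2737  44.7616]
 [314.4797  95.9662]
 [314.7984 175.4798]
 [315.2346 284.9845]]
rest [284.  85.] [306. 107.] [[314.4932  95.8489]]
20 []
40 []
60 [307, 308, 309, 310, 321, 322, 323]
80 [307, 308, 309, 310, 320, 321, 322, 323]
100 [295, 307, 308, 309, 310, 311, 319, 320, 321, 322, 323, 324, 332, 333]
120 [307, 308, 309, 310, 311, 319, 320, 321, 322, 323]
140 [308, 309, 310, 311, 319, 320, 321, 322]
160 [308, 309, 310, 311, 312, 318, 319, 320, 321, 322]
180 [310]
200 [309, 310, 311, 319]
220 []
240 []
260 [309, 314, 315, 354]
280 [354]
```

>>> {"op": "jog_arm", "data": {
  "commands": "0.35 0 0 -20 0 -0.04 0;0.35 -50 0 -10 0 0 0;0.35 -50 0 0 0 0 0;0.35 -55 0 0 0 0 0;0.35 -55 0 0 0 0 0;0.35 -55 0 0 0 0 0;0.35 -40 0 0 0 0 0;0.35 -20 0 0 0 0 0;0.35 0 0 0 0 0 0"
}}

```text
clock: 54.5
eef_pos: [0.4205, -0.1185, 0.3133]
ee_rot: [-0.002, 0.691, 0.722, -0.0]
force: [-0.1, 0.4, -0.6]
grip_width: 0.0298
grip_force: 0.0
```

Run:
```python
from seg import *
t,ct=shot('top','t23'); s,cs=shot('scene','s23')
for n,im,c in(('top',t,ct),('scene',s,cs)):
    h=cv2.cvtColor(im,cv2.COLOR_RGB2HSV).astype(int); print(n)
    g=lambda p:proj(c,[p])[0].round(1)
    print(' exp shaker top/base',g((.5924,.2205,.095)),g((.5924,.2205,.012)),'small',g((.51,.1493,.05)),'large',g((.5036,.2803,.067)),'rest',g((.4025,.2918,.022)),'chop',g((.3999+.0005,.336,.024)),g((.4116,.0975,.016)))
    m=((h[...,1]<120)&(h[...,2]>50)).astype(np.uint8); x0,y0,x1,y1=(155,172,275,290) if n=='top' else (205,115,320,200)
    k,l,st,ce=cv2.connectedComponentsWithStats(m[y0:y1,x0:x1])
    for i in range(1,k):
        if st[i,4]>60: print('  blob',st[i,:4]+[x0,y0,0,0],st[i,4],ce[i]+[x0,y0])
    b=blob(im,lambda h,S,v:(h>95)&(h<125)&(S>60),(x0,y0,x1,y1)); print('  blue',None if b is None else (b.mean(0),len(b)))
```

```text
top
 exp shaker top/base [206.6 188. ] [213.9 194.6] small [238.  224.6] large [183.1 225.9] rest [181.4 268.4] chop [163.5 269. ] [259.5 265.4]
  blob [201 181  19  20] 236 [209.6483 189.1737]
  blob [159 201  51  50] 1925 [184.0416 225.5361]
  blob [220 206  37  36] 1045 [238.2134 223.555 ]
  blob [177 256  11  25] 243 [182.2881 267.7613]
  blue (array([182.5   , 274.5714]), 56)
scene
 exp shaker top/base [279.3 138. ] [280.8 163.3] small [266.  166.8] large [244.5 146.7] rest [213.1 166.8] chop [207.3 161.2] [242.4 194. ]
  blob [205 115 115  68] 3708 [248.3495 144.9296]
  blob [298 121  21   7] 76 [307.3158 124.9211]
  blob [205 163  18  11] 70 [213.7714 168.2714]
  blob [274 184  46  16] 391 [303.7417 193.9795]
  blue (array([310.1577, 136.8225]), 710)
```

```bash
python3 -c "
from station import arm
print(arm.sign_off())"
```

```text
the job is handed in; nothing more can be done
None
```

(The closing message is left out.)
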